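# Hitch and lock a tow bar on a tugger

### The job

Hitch the tow bar to the little tugger vehicle: with the bar still in its sloping stand, swing its lock handle all the way up, then lift the bar out and lower its socket gently onto the hitch ball, handle still up, with the tail lying on the tugger's rubber rest. Then press the handle fully down to lock it, let go, and leave the mug, the screwdriver and the parts bin where they are.

Things in the scene. Friction and masses are not known exactly. Their poses are not given: they have to be found in the camera images.
- towbar: Bare aluminium tow bar, 190 mm long, 0.46 kg in all (varies by a fifth), centre of mass near x = -75 mm. Origin: centre of its ball socket. Own -x points to the tail (end at x = -160 mm), +z is its top, y across. It starts in the stand with its head up the slope and its own z tilted 25 degrees from vertical towards the stand's -x.
- socket (a point): Centre of the ball socket in the tow bar's head, its origin. The head is a square hood open below, 53 x 53 mm outside, top at z = +26 mm plus a 10 mm dome; flat ceiling at z = +20 mm, cavity 43 x 43 mm, flared at its lower edge (z = -32 mm) to about 60 mm. A 40 mm ball has 1.5 mm play each side; fully home, its centre is at this point.
- bar_middle (a point): Middle of the bar, on its axis, at x = -95, z = 0 mm in the tow bar's frame. The bar is 36 mm wide (y), from z = -20 to +12 mm and x = -24 to -160 mm, with flat sides. In the stand, its sides are free to be gripped from x = -58 to -128 mm, with 20 mm free below.
- tail (a point): Middle of the underside of the tow bar's tail, at x = -142, z = -20 mm in the tow bar's frame.
- handle (a joint): Steel lock handle. 0 = down, lying above the bar (locked); 1.6 rad = fully up; starts at 0 to 0.04. Hinge along the tow bar's y axis through x = -36, z = +30 mm; a growing value swings the grip up and over to the head. Stiff (0.05 N m), stays where left. Its pawl reaches under the ball when down, so the socket passes over the ball only with the handle up.
- handle_grip (a point): Middle of the grip tab at the handle's end: 24 mm wide (along the hinge axis), 8 mm thick, 42 mm long, bent up about 30 degrees. 91 mm from the hinge axis: at x = -126, z = +45 mm in the tow bar's frame when down, 33 mm above the bar's top. The tab ends 108 mm from the hinge; fully up, the handle stands over the head and leaves the bar free.
- stand: Dark steel stand, base 200 x 110 mm, fixed. Origin: centre of its underside; +x is where its 25 degree slope rises. The bar lies on two 18 mm long supports, at tow bar x = -45 and -142 mm, between low cheeks (2.5 mm play, tops at tow bar z = -8 mm) with a stop behind its tail; its socket is then at x = +70, y = 0, z = +140 mm in this frame. Lift it out square to the slope.
- tugger: Low white wheeled vehicle, 320 x 160 mm, deck 68 mm high, fixed. Origin: centre of its underside on the table. The hitch ball is at x = +60 mm on its centre line; the rubber rest at x = -82 mm; a black sensor puck, 56 mm across and 22 mm high, stands on the deck at x = +125 mm.
- ball (a point): Centre of the steel hitch ball, 40 mm across, on an 18 mm neck, 115 mm above the table, 47 mm above the deck.
- rest (a point): Middle of the top face of the rubber rest for the tail: 30 mm long, 60 mm wide across the tugger, 93 mm above the table. With the ball fully home and the tail here the tow bar is level and points along the tugger, its tail towards the tugger's -x.
- mug: White mug, 80 mm across, 92 mm high. Bystander. Origin: centre of its underside.
- screwdriver: Screwdriver with a black handle, 200 mm, lying on the table. Bystander. Origin: underside near its middle.
- parts_bin: Grey open bin, 160 x 110 x 60 mm. Bystander. Origin: centre of its underside.
Things that resemble listed ones, but are neither listed nor needed, are in the scene too. What is shaped like the towbar but yellow is not meant. Of the things shaped like the stand, the steel one is meant.

How it is judged:
By the outcome, as a careful person would: the job done as asked, in the order asked, and still so for the second after the job is handed in, with the robot touching nothing.
It also fails if it takes over 72 s, if anything falls off the work surface, if the arm or the gripper's body presses on something with over 40 N, if the wrist force passes 120 N, or if a joint passes its speed limit or range.

### The arm

A 6-joint arm with a two-finger parallel gripper is mounted at the origin on the work surface. World frame = base frame: x ahead of the robot, y to its left, z up, the work surface at z = 0. Lengths are in m, angles in degrees, forces in N, time in s.
With the tool pointing down it reaches from about 0.3 to 0.75 m from the base axis. Payload 8.5 kg.
Tool frame: the origin (TCP) lies between the finger pads; the fingertips stand env.finger_overhang ahead of it and the grasp point (between the pads) lies 2 mm behind it (env.finger_overhang is the distance from the TCP to the fingertips, in m); z points along the fingers, y is the line along which they close (so a half turn about z gives the same grasp; the last joint's range is limited). The gripper opens to 85 mm and grips with 20 to 120 N. Pads are 22 mm wide; open, the fingers measure 114 mm over their backs; the gripper's body (76 mm by 85 mm) begins 54 mm behind the grasp point. The pads swing forward as they close: fully open they stand 13 mm farther back than shut.
Start: joints at [54.987, 21.807, 74.336, -0, 83.858, -12.336], TCP at [0.212, 0.507, 0.212] pointing down, gripper open.
Joint ranges: [-178.18, 178.18], [-50.72, 133.34], [12.68, 142.11], [-81.47, 261.47], [9.98, 163.14], [-165.26, 165.26]. Speed limits (degrees/s): [136.94, 136.94, 180, 180, 180, 180].

### API

Orientations are given as a 3x3 rotation matrix whose columns are the frame's x, y, z axes.
In Python, from rig import env gives the robot as it stands. The module is installed in compiled form; this text tells all that it offers.
- The arm moves only by the tool jog_arm, never from a script. Its arguments are lists of equal length, an entry for each row: "hand": the finger opening in m, from 0 to 0.0854; "travel": the shift along the world's x, y, z in m, a list of three; "yaw": the turn about the world's z in rad. A call has exactly 5 rows; each row shifts and turns the commanded pose from where the row before left it; what a row does not reach is not made up. A row lasts 1/8 s, in which the tool goes at most 62.5 mm and 10.7 degrees, less where a joint would pass 70% of its speed; a pose out of reach is approached as far as the arm can. A call is refused whole if a number of a shift passes 0.0625 or a number of a turn 0.188, either way. A call with a gripper value outside its range is refused whole. The fingers move at their own pace and stop on an object; "grip_force" is the grip in N (left out, the last holds). Time passes only in rows, so rows that do not move let the fingers close, or fill a call up. It gives the time, the measured TCP pose, the force, the opening and the grip force at its end, in the units of the state.
- env.observe(): the state, without advancing time (a new reading comes with each control period).
- env.get_image(name): name is "scene" or "top"; returns the picture (420x560x3 uint8, red, green, blue); there is no depth.
- env.calibration(name): a dict with "fx", "fy", "cx", "cy" (pixels), "position" and "rotation" of the camera in the world. Camera axes: x right, y down, z forward; pixel columns grow to the right and rows downward; lengths in m; the calibration is good to about 2 mm. A picture is of the moment at which its call begins. calibration takes no time and is no camera call.
- env.close_job(): hands the job in; it is judged then, once.
The state is a dict: "time_s": time; "q": joint angles; "qvel": joint speeds; "joint_efforts": joint torques, N m; "position": TCP position; "tool_rot": TCP orientation; "ft_force": force on the tool from outside, world axes, zero at the start; "wrist_torque": the same for the moment, N m; "grip_width": finger opening in m; "gripper_force": force on a finger pad.
Only numpy, scipy, OpenCV 4.12 (cv2) and the standard library are available. Lean on these libraries where they do the work, as an engineer would, in place of code of your own. Each camera call takes 0.05 s, during which the arm holds its last target. There are 200 camera calls.

## Working session

There is one attempt and no reset: what is moved stays moved. The work goes in short steps, Python scripts to look and compute and a tool call to move; the robot and the scene stay as the last step left them, time stands still between calls to the robot, and variables do not carry over. Pictures are saved under pics/ and viewed, at most 10 in all, crops included, and the job is handed in when it is done.

Besides the shell and the picture viewer there is one more tool, called after "Call:" in YAML: its name, and indented under it one key for each argument. jog_arm: Moves the arm, as the interface text tells. Its arguments: {"type":"object","properties":{"hand":{"type":"array"},"travel":{"type":"array"},"yaw":{"type":"array"},"grip_force":{"type":"number"}},"required":["hand","travel","yaw"]}

```bash
mkdir -p pics
python3 - <<'E'
from rig import env
import cv2
for n in("scene","top"):
    im=env.get_image(n); cv2.imwrite(f"pics/{n}0.png",im[:,:,::-1]); c=env.calibration(n); print(n,c)
print(env.observe(), env.finger_overhang)
E
```

```text
scene {'fx': 513.5244035379344, 'fy': 513.5244035379344, 'cx': 269.5894499688789, 'cy': 215.6462399009496, 'position': array([ 1.3373715 , -0.6008073 ,  1.29364365]), 'rotation': array([[ 0.63147407,  0.58417637, -0.50988084],
       [ 0.77522511, -0.48948583,  0.39928643],
       [-0.01632575, -0.64741146, -0.7619658 ]])}
top {'fx': 381.3009029619882, 'fy': 381.3009029619882, 'cx': 277.3533603100436, 'cy': 212.84865491649984, 'position': array([0.39546561, 0.0355071 , 1.47591641]), 'rotation': array([[-0.02065394, -0.99599458,  0.08699552],
       [-0.99948981,  0.01844915, -0.02607202],
       [ 0.02436259, -0.08748962, -0.99586748]])}
{'time_s': 0.1, 'q': array([ 5.49869633e+01,  2.18371319e+01,  7.43788977e+01, -7.19727802e-04,
        8.38592106e+01, -1.23369076e+01]), 'qvel': array([ 0.02843881, -0.09068801, -0.03448553, -0.05667294, -0.06051043,
       -0.01252657]), 'joint_efforts': array([ 4.37526396e-03, -4.49219584e+01, -2.31658924e+01, -1.52914454e-04,
        3.62023304e-03, -2.69826239e-05]), 'position': array([0.21188218, 0.50723506, 0.21168243]), 'tool_rot': array([[-9.22699209e-01,  3.85519931e-01, -7.43230486e-04],
       [ 3.85520554e-01,  9.22698613e-01, -1.08269706e-03],
       [ 2.68376444e-04, -1.28553435e-03, -9.99999138e-01]]), 'ft_force': array([-0.04611557, -0.05043541,  0.95610654]), 'wrist_torque': array([-0.02661812,  0.00335638, -0.01324713]), 'gripper_force': 0.0, 'grip_width': 0.08533845454949959} 0.017
```

View pics/scene0.png

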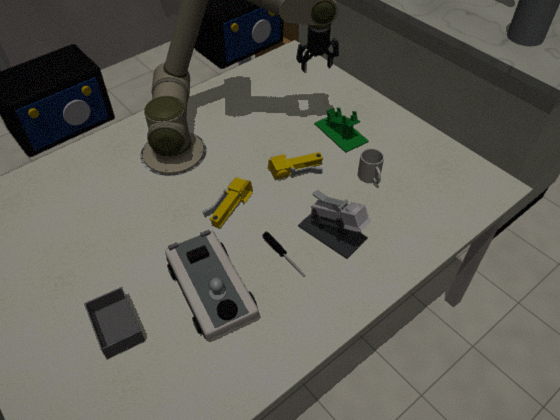

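View pics/top0.png

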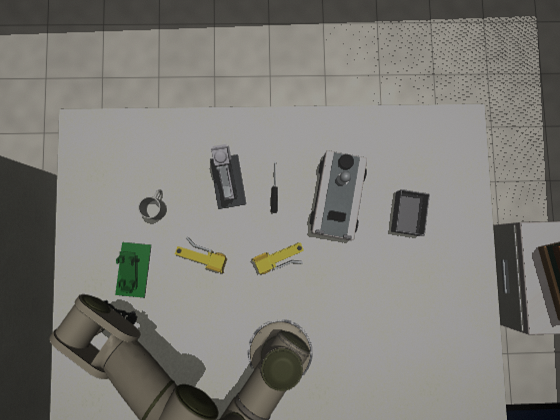

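The scene view shows the steel stand with the bar around (335,225) and the tugger with its ball at (217,287). In the top view, the stand runs from (219,150) at the head to (232,207), and the tugger's ball is near (343,179). I'll enlarge both.

Run:
```python
import cv2,numpy as np
s=cv2.imread("pics/scene0.png");t=cv2.imread("pics/top0.png")
def c(im,x,y,k,w,h): 
    return cv2.convertScaleAbs(cv2.resize(im[y:y+h//k,x:x+w//k],(w,h),interpolation=cv2.INTER_CUBIC),alpha=1.6)
P=np.vstack([np.hstack([c(t,190,140,4,400,300),c(t,290,142,4,400,300)]),np.hstack([c(s,288,180,4,400,300),c(s,165,225,3,400,300)])])
cv2.imwrite("pics/c1.png",P)
```

```text
(no output)
```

View pics/c1.png

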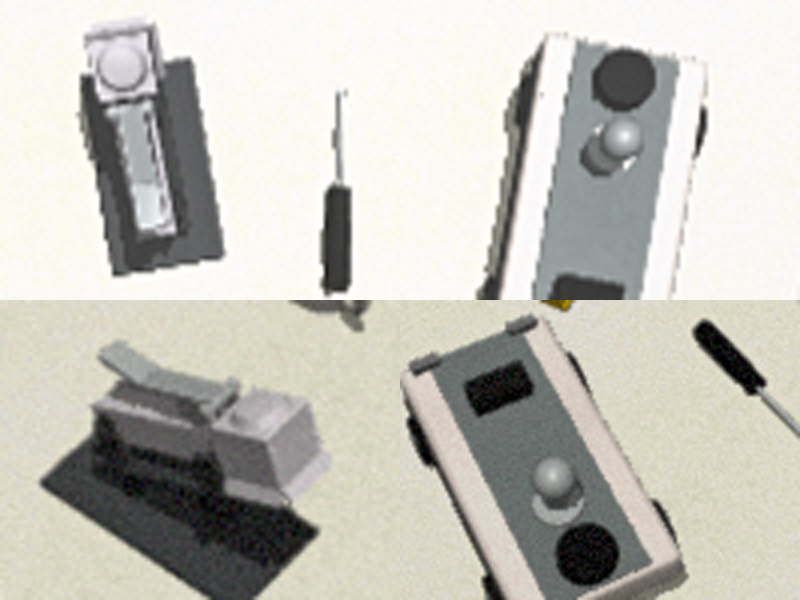

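Crops: the top view shows the dome at about (220.7,157), base corners at (237.5,154), (246,204.5) and (218,209), the puck at (345,162), the ball at (345,176) and the rest at (337,215). Next I'll measure these by masks in both views.

```bash
cat > h.py <<'E'
import numpy as np,cv2
from rig import env
def ray(n,uv):
    c=env.calibration(n); d=c["rotation"]@np.array([(uv[0]-c["cx"])/c["fx"],(uv[1]-c["cy"])/c["fy"],1.]); return c["position"],d
def onz(n,uv,z):
    p,d=ray(n,uv); return p+d*(z-p[2])/d[2]
def tri(u1,u2):
    (p,d),(q,e)=ray("scene",u1),ray("top",u2); s=np.linalg.lstsq(np.c_[d,-e],q-p,rcond=None)[0]
    a,b=p+d*s[0],q+e*s[1]; return (a+b)/2,np.linalg.norm(a-b)*1e3
def proj(n,P):
    c=env.calibration(n); v=c["rotation"].T@(np.asarray(P)-c["position"]); return c["cx"]+c["fx"]*v[0]/v[2],c["cy"]+c["fy"]*v[1]/v[2]
E
python3 - <<'E'
from h import *
np.set_printoptions(precision=4,suppress=True)
g={n:cv2.cvtColor(cv2.imread(f"pics/{n}0.png"),cv2.COLOR_BGR2GRAY) for n in("scene","top")}
def blob(n,x,y,r,th):
    m=np.zeros_like(g[n]); m[y-r:y+r,x-r:x+r]=(g[n][y-r:y+r,x-r:x+r]<th)*255
    k,l,s,c=cv2.connectedComponentsWithStats(m); i=l[y,x]; return c[i],s[i][4]
for nm,z,ps in(("puck",.09,(("top",346,162,12,60),("scene",228,309,14,45))),("rest",.093,(("top",337,216,14,60),("scene",199,255,14,45)))):
    for p in ps:
        c,a=blob(*p); print(nm,p[0],c,a,onz(p[0],c,z))
# ball: circles from crops
for n,x,y in(("top",345,176),("scene",217,285)):
    im=cv2.resize(g[n][y-14:y+14,x-14:x+14],None,fx=8,fy=8,interpolation=cv2.INTER_CUBIC)
    c=cv2.HoughCircles(im,cv2.HOUGH_GRADIENT,1,60,param1=60,param2=12,minRadius=30,maxRadius=75)
    print(n,[( (a+.5)/8+x-14-.5,(b+.5)/8+y-14-.5,r/8) for a,b,r in c[0][:3]])
# stand base edges, top view
G=g["top"].astype(float)
def edge(line,th,rev=False):
    i=np.where((line[:-1]<th)&(line[1:]>=th))[0][-1] ; return i+(th-line[i])/(line[i+1]-line[i])
R=np.array([(225+edge(G[r,225:262],95),r) for r in range(160,202)])
B=np.array([(c,195+edge(G[195:222,c],95)) for c in range(222,243)])
f=np.polyfit(R[:,1],R[:,0],1); b=np.polyfit(B[:,0],B[:,1],1)
v=(f[0]*b[1]+f[1])/(1-f[0]*b[0]); corner=np.array([v,b[0]*v+b[1]])
for z in(0,.008,.012):
    P=onz("top",corner,z);Q=onz("top",(f[0]*160+f[1],160),z); d=(Q-P)[:2]; print("stand",z,P,"yaw",np.degrees(np.arctan2(d[1],d[0])))
print("corner",corner, "res",np.std(R[:,0]-np.polyval(f,R[:,1])))
print("dome",tri((355.5,206.5),(220.75,157)))
E
```

```text
puck top [345.4197 161.7876] 193 [ 0.702  -0.2572  0.09  ]
puck scene [226.7493 309.351 ] 359 [ 0.7128 -0.2648  0.09  ]
rest top [336.1049 215.9506] 162 [ 0.5009 -0.2151  0.093 ]
rest scene [197.4191 254.1765] 272 [ 0.5132 -0.2241  0.093 ]
top [(np.float32(344.875), np.float32(161.875), np.float32(7.55))]Traceback (most recent call last):
  File "<stdin>", line 14, in <module>
TypeError: 'NoneType' object is not subscriptable
```

Run:
```python
from h import *
np.set_printoptions(precision=4,suppress=True)
g={n:cv2.cvtColor(cv2.imread(f"pics/{n}0.png"),cv2.COLOR_BGR2GRAY) for n in("scene","top")}
T={"puck":((226.75,309.35),(345.42,161.79)),"rest":((197.42,254.18),(336.10,215.95)),"ball":((216.7,284.),(345.1,176.1))}
for k,(s,t) in T.items():
    print(k,tri(s,t),onz("scene",s,.115 if k=="ball" else .079),onz("top",t,.115 if k=="ball" else .079))
G=g["top"].astype(float)
print(G[180,225:262].astype(int),G[195:222,232].astype(int))
def edge(l,th):
    i=np.where((l[:-1]<th)&(l[1:]>=th))[0][-1]; return i+(th-l[i])/(l[i+1]-l[i])
R=np.array([(225+edge(G[r,225:262],95),r) for r in range(160,202)])
B=np.array([(c,195+edge(G[195:222,c],95)) for c in range(222,243)])
f=np.polyfit(R[:,1],R[:,0],1); b=np.polyfit(B[:,0],B[:,1],1)
v=(f[0]*b[1]+f[1])/(1-f[0]*b[0]); C=np.array([v,b[0]*v+b[1]])
for z in(0,.01):
    P=onz("top",C,z);d=(onz("top",(f[0]*160+f[1],160),z)-P)[:2];e=(onz("top",(222,b[0]*222+b[1]),z)-P)[:2]
    print("stand",z,C,P,np.degrees(np.arctan2(d[1],d[0])),np.degrees(np.arctan2(e[1],e[0])))
print("dome",tri((355.1,206.1),(220.4,156.6)))
# tilt-independent: bar/tugger yaw from tugger white side edges, top view
h=cv2.imread("pics/scene0.png")
```

```text
puck (array([ 0.7052, -0.2605,  0.0751]), np.float64(0.3117934375840176)) [ 0.7071 -0.2617  0.079 ] [ 0.7044 -0.2596  0.079 ]
rest (array([ 0.502 , -0.2185,  0.0762]), np.float64(0.826251402635588)) [ 0.5036 -0.2197  0.079 ] [ 0.502  -0.2176  0.079 ]
ball (array([ 0.6444, -0.2478,  0.115 ]), np.float64(2.5634173321572207)) [ 0.6451 -0.2467  0.115 ] [ 0.6437 -0.2489  0.115 ]
[109 109 107  77 104 120  50  49  52  49  61  60  60  60  59  59  61  97
 161 156 155 156 156 157 157 157 155 157 156 156 155 156 156 158 157 155
 157] [107 127 140  85  38  43  45  57  64  62  63  55 135 160 156 156 156 156
 157 156 157 157 156 156 157 157 155]
stand 0 [245.8564 203.8692] [0.5617 0.1186 0.    ] 8.88730892860555 98.91378379434802
stand 0.01 [245.8564 203.8692] [0.5606 0.118  0.01  ] 8.887308928605547 98.91378379434803
dome (array([0.713 , 0.1993, 0.1669]), np.float64(9.64409751313557))
```

Run:
```python
from h import *
O=np.array([.6513,.1881,0]);a=np.radians(8.9);u=np.array([np.cos(a),np.sin(a),0]);v=np.array([-u[1],u[0],0])
def W(x,y,z): X=.07+x*.9063-z*.4226; Z=.14+x*.4226+z*.9063; return O+u*X+v*y+np.array([0,0,Z])
im={n:cv2.imread(f"pics/{n}0.png") for n in("scene","top")}
out=[]
for n,(x,y,k) in {"scene":(288,180,6),"top":(200,140,6)}.items():
    c=cv2.convertScaleAbs(cv2.resize(im[n][y:y+80,x:x+66],None,fx=6,fy=6,interpolation=cv2.INTER_CUBIC),alpha=1.6)
    for P in[W(-.126,s*.012,.045) for s in(-1,1)]+[W(-.16,s*.018,.012) for s in(-1,1)]+[W(sx*.0265,s*.0265,.026) for sx in(-1,1) for s in(-1,1)]+[W(0,0,.036)]:
        p=proj(n,P); cv2.circle(c,(int((p[0]-x+.5)*6),int((p[1]-y+.5)*6)),3,(0,0,255),-1)
    out.append(c)
cv2.imwrite("pics/c2.png",np.hstack(out))
```

```text
(no output)
```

View pics/c2.png

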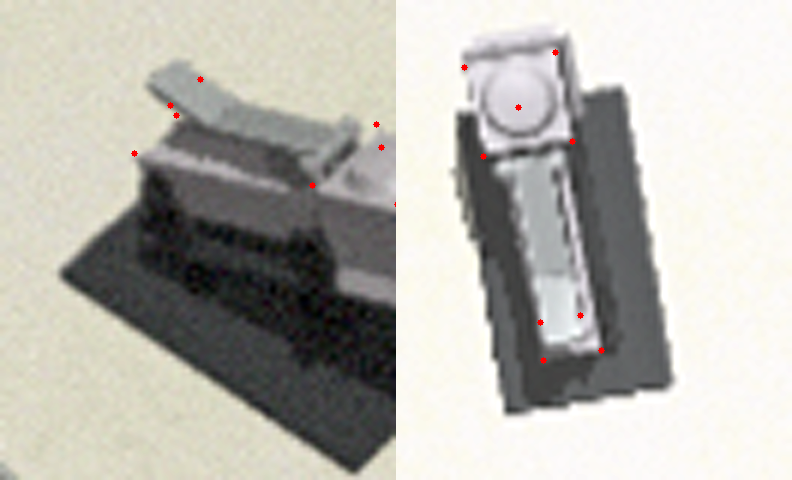

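Call:
jog_arm:
  hand: [0.06,0.06,0.06,0.06,0.06]
  travel:
    - [0.0377,-0.0329,0]
    - [0.0377,-0.0329,0]
    - [0.0377,-0.0329,0]
    - [0.0377,-0.0329,0]
    - [0.0377,-0.0329,0]
  yaw: [0.055,0.055,0.055,0.055,0.055]
  grip_force: 20

```text
time_s: 0.72
position: [0.4015, 0.3417, 0.212]
tool_rot: [[-0.993, 0.119, -0.001], [0.119, 0.993, -0.0], [0.001, -0.0, -1.0]]
ft_force: [0.1, 0.3, -0.1]
grip_width: 0.06
gripper_force: 0.0
```

Call:
jog_arm:
  hand: [0.06,0.06,0.06,0.06,0.06]
  travel:
    - [0.0377,-0.0329,0]
    - [0.0377,-0.0329,0]
    - [0.0377,-0.0329,0]
    - [0.0377,-0.0329,0]
    - [0.0377,-0.0329,0]
  yaw: [0.055,0.055,0.055,0.055,0.055]

```text
time_s: 1.35
position: [0.59, 0.1772, 0.2118]
tool_rot: [[-0.988, -0.155, -0.001], [-0.155, 0.988, 0.0], [0.001, 0.0, -1.0]]
ft_force: [0.1, 0.3, -0.1]
grip_width: 0.0599
gripper_force: 0.0
```

Overlay: predicted points fall within about 2 mm of the bar's corners, and the tab sits slightly headward of its dots. I'll descend and grip the tab.

Call:
jog_arm:
  hand: [0.06,0.06,0.05,0.045,0.045]
  travel:
    - [0.001,-0.001,-0.03]
    - [0,0,-0.03]
    - [0,0,-0.023]
    - [0,0,0]
    - [0,0,0]
  yaw: [0,0,0,0,0]

```text
time_s: 1.98
position: [0.5905, 0.1776, 0.1302]
tool_rot: [[-0.988, -0.154, 0.001], [-0.154, 0.988, 0.0], [-0.001, -0.0, -1.0]]
ft_force: [-0.6, 0.3, 0.4]
grip_width: 0.0449
gripper_force: 0.0
```

Call:
jog_arm:
  hand: [0.03,0.015,0.015,0.015,0.015]
  travel:
    - [0,0,0]
    - [0,0,0]
    - [0,0,0]
    - [0,0,0]
    - [0,0,0]
  yaw: [0,0,0,0,0]
  grip_force: 20

```text
time_s: 2.6
position: [0.59, 0.1775, 0.1292]
tool_rot: [[-0.988, -0.154, 0.0], [-0.154, 0.988, 0.0], [-0.0, 0.0, -1.0]]
ft_force: [-0.1, -0.6, -0.2]
grip_width: 0.0151
gripper_force: 0.0
```

Run:
```python
from h import *
out=[]
for n,(x,y) in {"scene":(278,150),"top":(185,140)}.items():
    im=env.get_image(n)[:,:,::-1]; cv2.imwrite(f"pics/{n}3.png",im)
    out.append(cv2.convertScaleAbs(cv2.resize(im[y:y+100,x:x+66],None,fx=6,fy=6,interpolation=cv2.INTER_CUBIC),alpha=1.8))
cv2.imwrite("pics/c3.png",np.hstack(out))
```

```text
(no output)
```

View pics/c3.png

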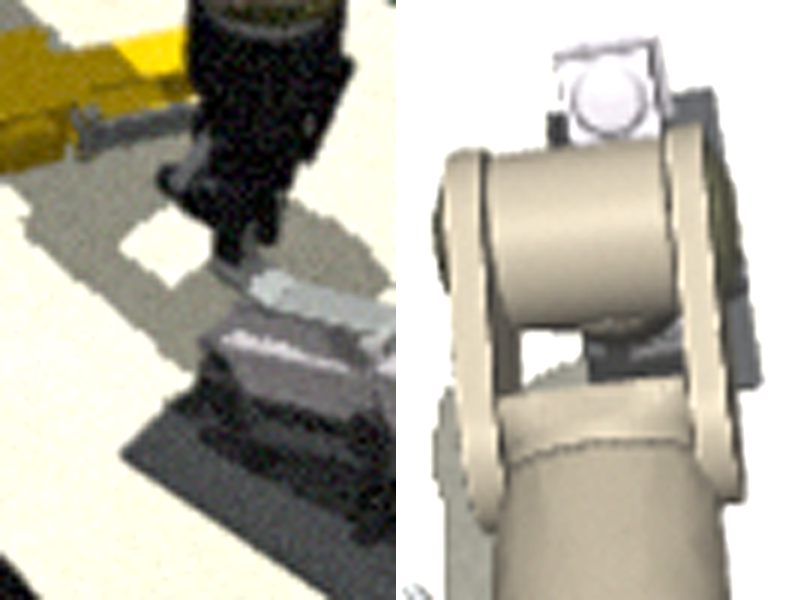

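Scene: the fingers appear to be at or just beyond the tail tip of the tab, near crop (235,260). They have closed on air, so I'll triangulate the tab tip.

Run:
```python
from h import *
np.set_printoptions(precision=4,suppress=True)
print("tip",tri((315.4,191.5),(228.6,196.6)))
print("bend",tri((288+226/6-.5,180+116/6-.5),(200+(553-396)/6-.5,140+274/6-.5)))
for z in(.12,.13,.14): print(onz("scene",(315.4,191.5),z),onz("top",(228.6,196.6),z))
o=env.observe();p=o["position"];print(p)
for dz in(0,-.017): print([proj(n,p+[0,0,dz]) for n in("scene","top")])
```

```text
tip (array([0.5752, 0.1739, 0.1343]), np.float64(5.725859503846471))
bend (array([0.6152, 0.182 , 0.1295]), np.float64(0.2631335855012279))
[0.5672 0.1861 0.12  ] [0.5754 0.173  0.12  ]
[0.5737 0.1794 0.13  ] [0.5741 0.172  0.13  ]
[0.5803 0.1727 0.14  ] [0.5728 0.171  0.14  ]
[0.59   0.1775 0.1292]
[(np.float64(318.5088236905321), np.float64(194.94197828095233)), (np.float64(227.04027909049975), np.float64(192.19613043853525))]
[(np.float64(318.20031250077204), np.float64(198.66058839836376)), (np.float64(227.54627678339116), np.float64(192.8646715824201))]
```

Run:
```python
import cv2,numpy as np
o=[cv2.convertScaleAbs(cv2.resize(cv2.imread(f"pics/scene{i}.png")[165:225,300:340],None,fx=10,fy=10,interpolation=cv2.INTER_CUBIC),alpha=2.2,beta=10) for i in(0,3)]
cv2.imwrite("pics/c4.png",np.hstack(o))
```

```text
(no output)
```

View pics/c4.png

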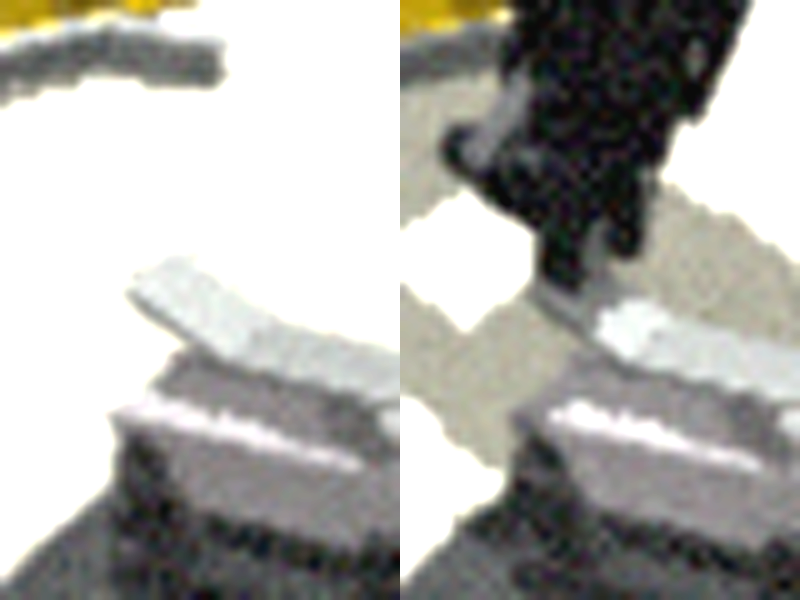

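Run:
```python
from h import *
p=np.array([.2119,.5072,.2117]);x=np.array([-.9227,.3855,0]);y=np.array([.3855,.9227,0])
for dz in(-.017,0,.013): print(dz,[np.round(proj("scene",p+s*y*.05+[0,0,dz]),1) for s in(-1,1)])
for i,(P,Y) in enumerate([(p,y)]): pass
P=np.array([.59,.1775,.1292]);Y=np.array([-.154,.988,0])
for dz in(-.017,0,.013): print(dz,[np.round(proj("scene",P+s*Y*.0115+[0,0,dz]),1) for s in(-1,1)])
g=cv2.cvtColor(cv2.imread("pics/scene0.png"),cv2.COLOR_BGR2GRAY)[20:80,290:345]
m=(g<45); 
for r in range(25,60,2): print(20+r,''.join('#' if v else '.' for v in m[r]))
```

```text
-0.017 [array([302.5,  82.9]), array([328.6,  77.9])]
0 [array([302.7,  78.8]), array([329. ,  73.8])]
0.013 [array([302.8,  75.7]), array([329.2,  70.7])]
-0.017 [array([315.9, 200.7]), array([320.5, 196.6])]
0 [array([316.2, 197. ]), array([320.8, 192.9])]
0.013 [array([316.4, 194.1]), array([321.1, 190. ])]
45 .........###..###################################......
47 .........##############################...#######......
49 ........#######...#####################....######......
51 ........######..########################...######......
53 .......######..###...############################......
55 .......######.#############....##....############......
57 .......##############................#######...........
59 .......############..................######............
61 ........#########.....................#####............
63 ............####......................#####............
65 ............####......................####.............
67 ............###........................#...............
69 ............###........................................
71 ..............#........................................
73 .......................................................
75 .......................................................
77 .......................................................
79 .......................................................
```

Call:
jog_arm:
  hand: [0.015,0.015,0.015,0.015,0.015]
  travel:
    - [0,0,-0.001]
    - [0,0,-0.001]
    - [0,0,-0.001]
    - [0,0,0]
    - [0,0,0]
  yaw: [0,0,0,0,0]

```text
time_s: 3.32
position: [0.5901, 0.1775, 0.1262]
tool_rot: [[-0.988, -0.154, 0.0], [-0.154, 0.988, 0.0], [-0.0, 0.0, -1.0]]
ft_force: [0.3, -1.0, -0.1]
grip_width: 0.0151
gripper_force: 0.0
```

Call:
jog_arm:
  hand: [0.015,0.015,0.015,0.015,0.015]
  travel:
    - [0,0,-0.0015]
    - [0,0,-0.0015]
    - [0,0,-0.0015]
    - [0,0,-0.0015]
    - [0,0,0]
  yaw: [0,0,0,0,0]

```text
time_s: 3.95
position: [0.59, 0.1774, 0.1201]
tool_rot: [[-0.988, -0.154, -0.0], [-0.154, 0.988, -0.0], [0.0, -0.0, -1.0]]
ft_force: [0.7, 0.7, -0.6]
grip_width: 0.0149
gripper_force: 0.0
```

Run:
```python
from h import *
a=env.get_image("scene")[:,:,::-1]; cv2.imwrite("pics/scene5.png",a)
o=[cv2.convertScaleAbs(cv2.resize(i[165:225,300:340],None,fx=10,fy=10,interpolation=cv2.INTER_CUBIC),alpha=3,beta=25) for i in(cv2.imread("pics/scene3.png"),a)]
cv2.imwrite("pics/c5.png",np.hstack(o))
```

```text
(no output)
```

View pics/c5.png

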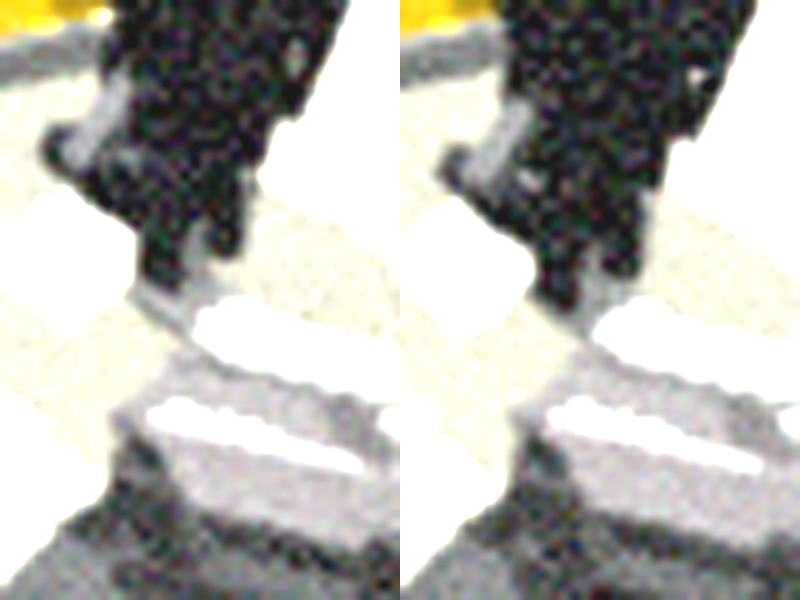

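The fingers are still above the tab and haven't touched it. The visible tips sit higher than I assumed. With the fingers open they straddle the tab and the bar, so I'll open them, go lower and close.

Call:
jog_arm:
  hand: [0.048,0.048,0.048,0.048,0.048]
  travel:
    - [0,0,0]
    - [0,0,0]
    - [0,0,0]
    - [0.002,0,-0.006]
    - [0,0,-0.006]
  yaw: [0,0,0,0,0]

```text
time_s: 4.62
position: [0.5921, 0.1774, 0.1076]
tool_rot: [[-0.988, -0.154, -0.0], [-0.154, 0.988, -0.0], [0.0, -0.0, -1.0]]
ft_force: [-0.3, -0.4, -0.1]
grip_width: 0.048
gripper_force: 0.0
```

Call:
jog_arm:
  hand: [0.02,0.015,0.015,0.015,0.015]
  travel:
    - [0,0,0]
    - [0,0,0]
    - [0,0,0]
    - [0,0,0]
    - [0,0,0]
  yaw: [0,0,0,0,0]

```text
time_s: 5.25
position: [0.5918, 0.1775, 0.1081]
tool_rot: [[-0.988, -0.154, -0.001], [-0.154, 0.988, 0.0], [0.001, 0.0, -1.0]]
ft_force: [-2.0, 0.9, -1.3]
grip_width: 0.0231
gripper_force: 24.6
```

Call:
jog_arm:
  hand: [0.045,0.045,0.045,0.015,0.015]
  travel:
    - [0,0,0]
    - [0.001,0,-0.003]
    - [0,0,-0.003]
    - [0,0,0]
    - [0,0,0]
  yaw: [0,0,0,0,0]

```text
time_s: 5.88
position: [0.5929, 0.1775, 0.1021]
tool_rot: [[-0.988, -0.154, -0.0], [-0.154, 0.988, 0.0], [0.0, 0.0, -1.0]]
ft_force: [-0.3, 0.9, -0.7]
grip_width: 0.0233
gripper_force: 24.1
```

Call:
jog_arm:
  hand: [0.015,0.015,0.015,0.015,0.015]
  travel:
    - [0,0,0]
    - [0,0,0]
    - [0,0,0]
    - [-0.002,-0.0003,0.0095]
    - [-0.001,-0.0002,0.0095]
  yaw: [0,0,0,0,0]

```text
time_s: 6.5
position: [0.59, 0.1769, 0.1218]
tool_rot: [[-0.988, -0.154, -0.0], [-0.154, 0.988, -0.0], [0.0, -0.0, -1.0]]
ft_force: [0.5, 1.3, -3.1]
grip_width: 0.0235
gripper_force: 23.7
```

Call:
jog_arm:
  hand: [0.015,0.015,0.015,0.015,0.015]
  travel:
    - [0,0,0.0097]
    - [0.001,0.0002,0.0096]
    - [0.002,0.0003,0.0095]
    - [0.003,0.0005,0.0092]
    - [0.004,0.0006,0.0088]
  yaw: [0,0,0,0,0]

```text
time_s: 7.12
position: [0.6002, 0.1786, 0.1685]
tool_rot: [[-0.988, -0.154, -0.0], [-0.154, 0.988, -0.0], [0.0, -0.0, -1.0]]
ft_force: [-0.3, 0.7, -4.4]
grip_width: 0.0238
gripper_force: 23.2
```

Call:
jog_arm:
  hand: [0.015,0.015,0.015,0.015,0.015]
  travel:
    - [0.0048,0.0008,0.0084]
    - [0.0057,0.0009,0.0078]
    - [0.0065,0.001,0.0071]
    - [0.0072,0.0011,0.0064]
    - [0.0078,0.0012,0.0056]
  yaw: [0,0,0,0,0]

```text
time_s: 7.75
position: [0.6325, 0.1836, 0.2036]
tool_rot: [[-0.988, -0.154, -0.0], [-0.154, 0.988, -0.0], [0.0, -0.0, -1.0]]
ft_force: [-1.1, -0.8, -4.0]
grip_width: 0.0232
gripper_force: 23.9
```

Run:
```python
from h import *
a=env.get_image("scene")[:,:,::-1]; cv2.imwrite("pics/scene6.png",a)
b=env.get_image("top")[:,:,::-1]; cv2.imwrite("pics/top6.png",b)
f=lambda i,x,y:cv2.convertScaleAbs(cv2.resize(i[y:y+120,x:x+80],None,fx=5,fy=5,interpolation=cv2.INTER_CUBIC),alpha=2,beta=15)
cv2.imwrite("pics/c6.png",np.hstack([f(a,300,130),f(b,190,130)]))
```

```text
(no output)
```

View pics/c6.png

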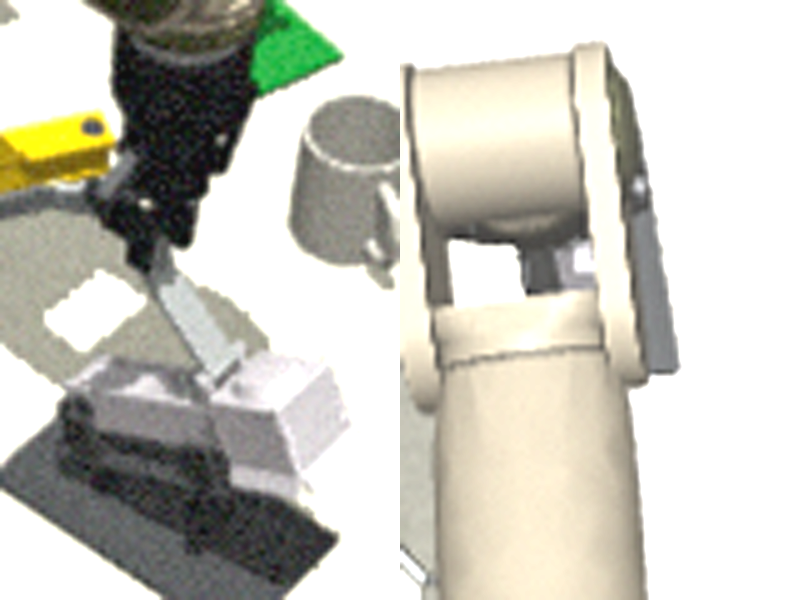

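The handle is about 70° up, still gripped, and the bar is seated. In practice the true finger height is about 29 mm above the TCP reading, by both the images and the grasp. I'll finish the swing.

Call:
jog_arm:
  hand: [0.015,0.015,0.015,0.015,0.015]
  travel:
    - [0.0084,0.0013,0.0047]
    - [0.0088,0.0014,0.0038]
    - [0.0092,0.0014,0.0028]
    - [0.0055,0.0008,0.001]
    - [0,0,0]
  yaw: [0,0,0,0,0]

```text
time_s: 8.48
position: [0.664, 0.1885, 0.2155]
tool_rot: [[-0.988, -0.154, -0.0], [-0.154, 0.988, 0.0], [0.0, 0.0, -1.0]]
ft_force: [-1.4, 0.3, -3.5]
grip_width: 0.0231
gripper_force: 24.2
```

Call:
jog_arm:
  hand: [0.015,0.015,0.015,0.015,0.015]
  travel:
    - [0.002,0.0003,0]
    - [0.002,0.0003,0]
    - [0,0,0]
    - [0,0,0]
    - [0,0,0]
  yaw: [0,0,0,0,0]

```text
time_s: 9.1
position: [0.6679, 0.1891, 0.2156]
tool_rot: [[-0.988, -0.154, -0.0], [-0.154, 0.988, -0.0], [0.0, -0.0, -1.0]]
ft_force: [-0.8, -0.5, -2.6]
grip_width: 0.0233
gripper_force: 24.3
```

Run:
```python
from h import *
a=env.get_image("scene")[:,:,::-1]; cv2.imwrite("pics/scene7.png",a)
g=lambda i:cv2.cvtColor(i,cv2.COLOR_BGR2GRAY).astype(np.float32)
z,six,now=g(cv2.imread("pics/scene0.png")),g(cv2.imread("pics/scene6.png")),g(a)
for nm,(x0,y0,w,h) in {"flare/right of head":(352,205,22,32),"tail":(312,200,28,22)}.items():
    for k,r in(("0",z),("6",six)):
        res=cv2.matchTemplate(cv2.resize(now[y0-4:y0+h+4,x0-4:x0+w+4],None,fx=8,fy=8,interpolation=cv2.INTER_CUBIC),cv2.resize(r[y0:y0+h,x0:x0+w],None,fx=8,fy=8,interpolation=cv2.INTER_CUBIC),cv2.TM_CCOEFF_NORMED)
        _,m,_,l=cv2.minMaxLoc(res); print(nm,k,m,(l[0]/8-4,l[1]/8-4))
# light handle pixels above the head
s=now[165:215,318:365].astype(int)
for r in s[::2]: print(' '.join(f"{v:3d}" for v in r[::2]))
```

```text
flare/right of head 0 0.8088301420211792 (4.0, 1.875)
flare/right of head 6 0.8475139141082764 (4.0, 2.75)
tail 0 0.5907095670700073 (-0.125, 1.25)
tail 6 0.6655900478363037 (-0.75, 0.5)
 76 132 146 146 149 146 144 146  76  54  14   2   4  12  11   8   1   1  10  57 119  49  54  55
126 135 141 146 146 143 143 116  60  43   7   4   0  15   6   7  17  13  44 134  87  49  57  60
 69  80 106 145 145  52  33  55  52  22   1  13   2  17   2   5   0  59 147 147  74  55  57  61
 47  48 111 146 145  25  36  54  28  43  11   0   8   9   1   1   0 103 147 148  61  51  60  65
 74  66 124 144 146  87   9  14  20  14  58  70  16   9   2  20  74 147 148 143  54  57  58  61
144 147 148 146 145 146  31   5   8   6   8  22   1   2  15   4 116 145 140 143  54  49  61  58
101 141  94 101 144 149  91   3   4   6   6   7   3   6   0   9 132 143 142 140 101  53  58  63
 80  79  81  74  81 102 147 110  33   7  11  11   4   2   1  13 142 144 144 143 143  77  60  60
 76  80  80  79  77  81  83 102 144  43   9   1  37  50  11  39 144 145 144 145 143 136 116  71
 80  77  74  74  81  80  81  78  96  12   7   6  
[... 786 characters left out ...]
 107  76  73  74 138 139 136
 94 139 145 142 144 141  96  77  79  76  76  83  79  74  70  94  94  96  80  95  77  77 139 143
 82  84  99 139 122  75  72  76  77  74  80  85  73  84  62  97  95  96  96  97  75 105  91 135
 44  76  46  64 104 107 101  53  49  56  63  70  72  74  77  61  97  93  88  84 104 106 111 112
 29  46  89 114 111  84  79  59  65  58  66  66  48  44  39  50 101  92  56  95 108 111 117 118
 35  89 110 114  65  61  63  63  61  74 108  74  49  54  47 110  87  49 103 104 114 117 116 132
 25  61  48  60  68  64  73  93 110 110 105 105  60  54  46  54  99 111 104  78  98 114 129 143
 31  33  15  27  61  60  61  59  66  64  72  79  97 104  65  55  95 113 117 107 105 114 127 123
```

Run:
```python
import cv2,numpy as np
f=lambda i,x,y:cv2.convertScaleAbs(cv2.resize(i[y:y+110,x:x+80],None,fx=5,fy=5,interpolation=cv2.INTER_CUBIC),alpha=2,beta=15)
cv2.imwrite("pics/c7.png",np.hstack([f(cv2.imread(f"pics/scene{k}.png"),300,150) for k in(6,7)]))
```

```text
(no output)
```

View pics/c7.png

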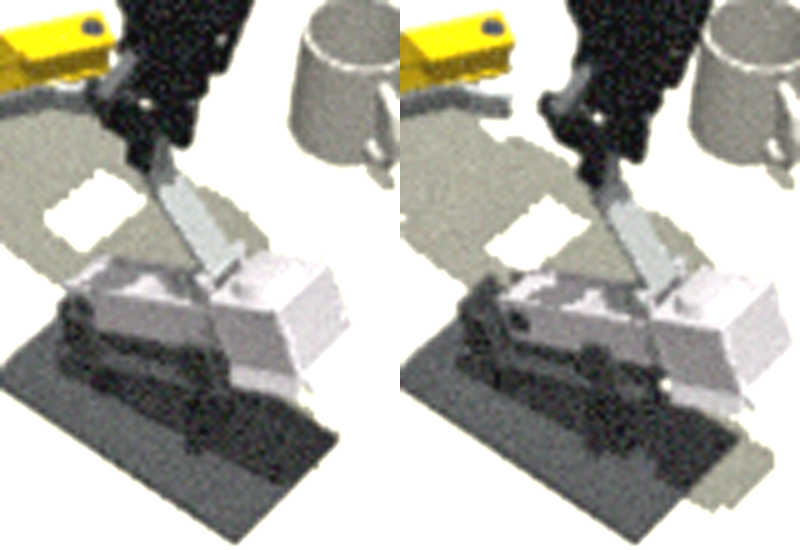

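The right panel shows the bar was dragged about 38 mm up the slope because the handle stalled in the grip. The bar is still between the cheeks. I'll retrace to seat it against its stop, then release and finish the handle by pushing it.

Call:
jog_arm:
  hand: [0.015,0.015,0.015,0.015,0.015]
  travel:
    - [-0.009,-0.0014,-0.003]
    - [-0.0092,-0.0014,-0.0032]
    - [-0.009,-0.0014,-0.004]
    - [-0.0085,-0.0013,-0.0045]
    - [0,0,0]
  yaw: [0,0,0,0,0]

```text
time_s: 9.78
position: [0.6329, 0.1836, 0.2019]
tool_rot: [[-0.988, -0.154, 0.003], [-0.154, 0.988, 0.0], [-0.003, -0.0, -1.0]]
ft_force: [3.0, 0.8, -1.0]
grip_width: 0.0234
gripper_force: 24.4
```

```bash
cat > cmp.py <<'E'
from h import *
import sys
def cmp(tag,ref="6"):
    a=env.get_image("scene")[:,:,::-1]; cv2.imwrite(f"pics/scene{tag}.png",a)
    g=lambda i:cv2.resize(cv2.cvtColor(i,cv2.COLOR_BGR2GRAY),None,fx=8,fy=8,interpolation=cv2.INTER_CUBIC)
    r,n=g(cv2.imread(f"pics/scene{ref}.png")),g(a)
    for nm,(x,y,w,h) in {"head":(343,203,30,30),"tail":(310,200,30,22)}.items():
        m=12
        res=cv2.matchTemplate(n[(y-m)*8:(y+h+m)*8,(x-m)*8:(x+w+m)*8],r[y*8:(y+h)*8,x*8:(x+w)*8],cv2.TM_CCOEFF_NORMED)
        _,v,_,l=cv2.minMaxLoc(res); print(nm,round(v,3),l[0]/8-m,l[1]/8-m)
cmp(*sys.argv[1:])
E
python3 cmp.py 8; python3 cmp.py 8b 0
```

```text
head 0.954 3.125 0.125
tail 0.822 -0.25 0.625
head 0.897 4.5 -1.875
tail 0.657 0.625 -0.125
```

Call:
jog_arm:
  hand: [0.015,0.015,0.015,0.015,0.015]
  travel:
    - [0.0005,0,-0.002]
    - [0.0005,0,-0.002]
    - [0,0,-0.002]
    - [0,0,-0.001]
    - [0,0,0]
  yaw: [0,0,0,0,0]

```text
time_s: 10.5
position: [0.6331, 0.1836, 0.194]
tool_rot: [[-0.988, -0.154, -0.0], [-0.154, 0.988, -0.0], [0.0, -0.0, -1.0]]
ft_force: [-1.0, 0.2, 4.2]
grip_width: 0.0231
gripper_force: 24.5
```

```bash
python3 cmp.py 9; python3 cmp.py 9b 0
```

```text
head 0.985 4.25 2.0
tail 0.826 -0.25 1.125
head 0.943 5.5 0.0
tail 0.673 0.25 0.75
```

Call:
jog_arm:
  hand: [0.015,0.015,0.015,0.015,0.015]
  travel:
    - [-0.005,-0.0008,-0.002]
    - [-0.005,-0.0008,-0.003]
    - [-0.005,-0.0008,-0.003]
    - [-0.005,-0.0008,-0.003]
    - [0,0,0]
  yaw: [0,0,0,0,0]

```text
time_s: 11.22
position: [0.6128, 0.1803, 0.1826]
tool_rot: [[-0.988, -0.154, -0.001], [-0.154, 0.988, -0.0], [0.001, 0.0, -1.0]]
ft_force: [2.3, 0.2, -0.8]
grip_width: 0.0232
gripper_force: 24.6
```

```bash
python3 cmp.py 10 9; python3 cmp.py 10b 0
```

```text
head 0.959 -1.625 -2.75
tail 0.895 -0.125 -0.5
head 0.88 4.125 -2.625
tail 0.676 0.125 0.0
```

Pushing back lifts the head, so the tail has probably dropped in front of the rear support. I'll go back to the seated pose and release gently.

Call:
jog_arm:
  hand: [0.015,0.015,0.015,0.015,0.015]
  travel:
    - [0.005,0.0008,0.003]
    - [0.005,0.0008,0.003]
    - [0.005,0.0008,0.003]
    - [0.005,0.0008,0.001]
    - [0,0,0]
  yaw: [0,0,0,0,0]

```text
time_s: 11.95
position: [0.6335, 0.1836, 0.193]
tool_rot: [[-0.988, -0.154, 0.0], [-0.154, 0.988, 0.0], [-0.0, -0.0, -1.0]]
ft_force: [-1.2, -0.3, -2.6]
grip_width: 0.0234
gripper_force: 24.7
```

Call:
jog_arm:
  hand: [0.022,0.026,0.032,0.04,0.045]
  travel:
    - [0,0,0]
    - [0,0,0]
    - [0,0,0]
    - [0,0,0]
    - [0,0,0]
  yaw: [0,0,0,0,0]

```text
time_s: 12.58
position: [0.6333, 0.1836, 0.1931]
tool_rot: [[-0.988, -0.154, 0.0], [-0.154, 0.988, 0.0], [-0.0, -0.0, -1.0]]
ft_force: [0.6, -0.2, 0.1]
grip_width: 0.0449
gripper_force: 0.0
```

```bash
python3 cmp.py 11 9; python3 cmp.py 11b 0
python3 - <<'E'
import cv2
g=cv2.cvtColor(cv2.imread("pics/scene11.png"),cv2.COLOR_BGR2GRAY)[170:240,300:385]
S=" .:-=+*%@#"[::-1]
for r in g[::1]: print(''.join("#" if v<30 else "%" if v<55 else "+" if v<72 else "-" if v<90 else ":" if v<118 else "." if v<135 else " " for v in r))
E
```

```text
head 0.987 -0.5 -0.75
tail 0.975 0.0 0.25
head 0.923 5.125 -0.75
tail 0.661 0.25 0.625
%%%%%%%%%%%%%%%%###%%%%#######%+%########%-               -%+++++++++++++++%+: .+-   
%%%%%%%%%%%%%%%%###%%%#########%#########%:              .+%%++++++++++++++%%:. -:   
%%%%%%+%+----+%%%#########%##############+.              :+%%++%+++++++++++%%+: :.   
%++++-------.:--+########%:+#############+               :+%%++++++++++++++%%%:.:    
+-----------:----#########+%%###%+#######-               :+%+%+++++++++++++%%%-::    
-----------------%########%%%##%::%######-               :+%+%+++++++++++++%%+-::    
-----------------%#########%%##%..%#####%:                -%+%+++++++++++++%%%-::    
-----------------%#############+  -#####%:                :+++++++++++++++-%%+-::    
-----------------+#############-   -%###%:                .-+%+++++++++++-.-%%+-:    
------------------%############+    :+%%-.                 :-++++++++++++-.-%%++-    
-------------------%%##########%:     :.                    :-++++++++++%+::-+++:    
---------------------%#########%-                             .-+++
[... 4292 characters left out ...]
+-::.                     
      :+%%%%%%%%%%%%%%%%%%%################################%+--:                     
       .:%%%%%%%%%%%%%%%%%%%%#######################%########%+-:.                   
         :+%%%%%%%%%%%%%%%%%%%%#%############################%#%-:                   
          .:%#%%%%%%%%%%%%%%%%%%%%##############################%+:.                 
           .:+%%%%%%%%%%%%%%%%%%%%%#########################%####%%-.                
             .:%%%%%%%%%%%%%%%%%%%%%%##############################%-:               
               :+%%%%%%%%%%%%%%%%%%%%##############################%--:              
                .-%%%%%%%%%%%%%%%%%%%#######################%#####%---.
```

The bar stayed put on release, with the handle at about 43° above horizontal. I'll back off tailward, close the fingers, and push the handle headward.

Call:
jog_arm:
  hand: [0.045,0.045,0.02,0.0,0.0]
  travel:
    - [-0.0198,-0.0031,0]
    - [-0.0198,-0.0031,0]
    - [0,0,0]
    - [0,0,0]
    - [0,0,0]
  yaw: [0,0,0,0,0]

```text
time_s: 13.3
position: [0.5942, 0.1774, 0.1927]
tool_rot: [[-0.988, -0.154, 0.0], [-0.154, 0.988, 0.0], [-0.0, -0.0, -1.0]]
ft_force: [0.8, 0.1, 0.3]
grip_width: 0.0
gripper_force: 0.0
```

Call:
jog_arm:
  hand: [0.0,0.0,0.0,0.0,0.0]
  travel:
    - [0,0,0.003]
    - [0.0099,0.0015,0.002]
    - [0.0099,0.0015,0]
    - [0.0079,0.0012,0]
    - [0.0079,0.0012,0]
  yaw: [0,0,0,0,0]

```text
time_s: 13.92
position: [0.6298, 0.1829, 0.1977]
tool_rot: [[-0.988, -0.154, -0.0], [-0.154, 0.988, -0.0], [0.0, 0.0, -1.0]]
ft_force: [-1.4, 0.8, 0.5]
grip_width: 0.0001
gripper_force: 0.4
```

Call:
jog_arm:
  hand: [0.0,0.0,0.0,0.0,0.0]
  travel:
    - [0.0059,0.0009,0]
    - [0.0059,0.0009,0]
    - [0.0049,0.0008,0]
    - [0.0049,0.0008,0]
    - [0,0,0]
  yaw: [0,0,0,0,0]

```text
time_s: 14.55
position: [0.6511, 0.1862, 0.1977]
tool_rot: [[-0.988, -0.154, -0.0], [-0.154, 0.988, 0.0], [0.0, 0.0, -1.0]]
ft_force: [0.9, -0.4, -0.1]
grip_width: -0.0001
gripper_force: 0.2
```

```bash
python3 cmp.py 12 11
python3 - <<'E'
import cv2
g=cv2.cvtColor(cv2.imread("pics/scene12.png"),cv2.COLOR_BGR2GRAY)[165:215,310:385]
for r in g: print(''.join("#" if v<30 else "%" if v<55 else "+" if v<72 else "-" if v<90 else ":" if v<118 else "." if v<135 else " " for v in r))
E
```

```text
head 0.797 4.5 8.375
tail 0.742 0.75 -1.0
%+-------:.       :%%%##################+.      .+%%++++++++++++++++++++:  
:::---.           .+%%#################%:       :+%%%+++++++++++++::++++:  
-:::::.... .      .+%%#################+.       -%%+%++++++++++++-:.-+++:  
%+++--::::.:.     :+%%################%:        -%%%%+++++++++++++:..-++.  
%%%%%%+++---:    :+%%%################+.        +%%%+++++++++++++%-. :+-   
%%%%%%%%+%%+: :::+%%%################%:         -%%+%++++++++++++%+: .+:   
%%%%%%%+%%%+:-%%%%%%###############%%-.        .+%%%+++++++++++++%%:..+:   
--+-%+%%%%%+-%#%%%%%#%############%.           .+%+%+++++++++++++%%+: :.   
---.:---+-+++##%+%%##%%###########+            :+%%++++++++++++++%%%:.:    
---:.   .   :+%%%%%%##%###########-            :+%+%+++++++++++++%%%-::    
----:   :::   -%%##%#############%:            :+%%++++++++++++++%%+-::    
-----:::---::  :+%###############+             .+%%++++++++++++++%%+-::.   
-------------::. -%#############++::            :+%+++++++++++++-%%+-::    
---------------: .:+%##########%+++-             -+%+++++++++++-.-%%+-
[... 2032 characters left out ...]
                         
:----+%%%###%%%%++---.......-+%%%%++-++::::::--::.                         
 .:-+%%%%###%%%%+%+:... ..::++%%%%%%++++::::-::::   .                      
   -%%%%%%##%%%%%%+-:....:---%%%%%%%%%%%-:::::--: . ...                    
  :%%#%%++%%%%%%%%+++-:..:---+%%%%%%%%%%%:::::++:........                  
 :%%#%#%%%%%+++++%+++++-:.::--%%%%%%%%%%%+:::+%+-. ........                
 -%##%#%##%%++++++++++++--::.:-+%%%++%%-:-::+%++............               
 -#%%%%#####%%%+++++++++++++-:.:-+%%%%+::::+%%-..:.............            
:+####%########%+++++++++++++-::.:-+%%%+:-+%%+.:::.............  .         
+%%####%#########%++++++++++++++::::-+%%-++%+:.-:............:. ..
```

The head has dropped about 8 px, so the bar tipped over the front support. I'll retreat and look properly from both cameras.

Call:
jog_arm:
  hand: [0.0,0.0,0.0,0.0,0.0]
  travel:
    - [-0.03,-0.0045,0]
    - [-0.03,-0.0045,0.02]
    - [-0.01,-0.055,0.02]
    - [0,-0.06,0]
    - [0,-0.06,0]
  yaw: [0,0,0,0,0]

```text
time_s: 15.22
position: [0.5805, 0.0006, 0.2385]
tool_rot: [[-0.988, -0.154, 0.001], [-0.154, 0.988, -0.0], [-0.001, -0.0, -1.0]]
ft_force: [0.5, 0.3, -0.3]
grip_width: -0.0001
gripper_force: 0.0
```

Call:
jog_arm:
  hand: [0.0,0.0,0.0,0.0,0.0]
  travel:
    - [0,-0.05,0]
    - [0,-0.03,0]
    - [0,0,0]
    - [0,0,0]
    - [0,0,0]
  yaw: [0,0,0,0,0]

```text
time_s: 15.85
position: [0.5809, -0.0767, 0.2381]
tool_rot: [[-0.988, -0.155, 0.0], [-0.155, 0.988, 0.0], [-0.0, -0.0, -1.0]]
ft_force: [-0.7, -0.0, 0.0]
grip_width: 0.0002
gripper_force: 0.0
```

Run:
```python
from h import *
a=env.get_image("scene")[:,:,::-1]; cv2.imwrite("pics/scene13.png",a)
b=env.get_image("top")[:,:,::-1]; cv2.imwrite("pics/top13.png",b)
f=lambda i,x,y,al:cv2.convertScaleAbs(cv2.resize(i[y:y+85,x:x+66],None,fx=6,fy=6,interpolation=cv2.INTER_CUBIC),alpha=al,beta=10)
im=np.hstack([f(a,308,165,2),f(b,192,132,1.6)])
for i in range(0,66,10): cv2.putText(im,str(308+i),(i*6,8),0,.3,(0,0,255));cv2.putText(im,str(192+i),(396+i*6,8),0,.3,(0,0,255))
for i in range(0,85,10): cv2.putText(im,str(165+i),(0,i*6+4),0,.3,(255,0,0));cv2.putText(im,str(132+i),(396,i*6+4),0,.3,(255,0,0))
cv2.imwrite("pics/c8.png",im)
```

```text
(no output)
```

View pics/c8.png

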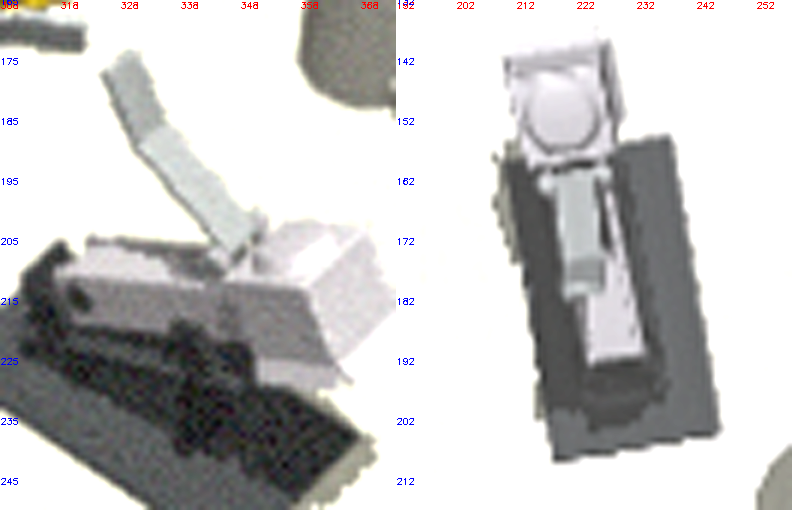

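Both views: the bar has slid headward, its tail end in the top view runs from (224,191) to (232,190), and the bar looks steeper than before. The handle stands about halfway up, with its tab end at scene (327,175) and top (223,181). I'll triangulate these points.

Run:
```python
from h import *
np.set_printoptions(precision=4,suppress=True)
O=np.array([.6513,.1881,0]);a=np.radians(8.9);u=np.array([np.cos(a),np.sin(a),0]);v=np.array([-u[1],u[0],0])
for n,s,t in(("tailnear",(317.8,210.5),(232.5,190.2)),("tabend",(326.7,174.8),(222.5,180.5)),("bend",(332.5,188),(222,176)),("hinge",(346.5,206.5),(222.2,160.2)),("hood rearnear",(350,211.5),(227.5,157.8)),("hood frontnear bottom",(364,228.5),(0,0))):
    if t[0]:
        P,g=tri(s,t); d=P-O; print(n,P,round(g,1),"stand",np.round([d@u*1e3,d@v*1e3,P[2]*1e3],1))
```

```text
tailnear [0.6049 0.1633 0.0795] 1.9 stand [-49.7 -17.3  79.5]
tabend [0.6137 0.1806 0.233 ] 1.1 stand [-38.3  -1.6 233. ]
bend [0.6364 0.1868 0.1915] 1.5 stand [-14.9   1.1 191.5]
hinge [0.6976 0.1888 0.1611] 2.7 stand [ 45.9  -6.4 161.1]
hood rearnear [0.7121 0.1775 0.1576] 14.3 stand [ 58.4 -19.9 157.6]
```

The bar is tilted about 32°: it slid 23 mm up-slope and its tail dropped ahead of the rear support. I'll reseat it by gripping the hood, since the handle leans clear.

Call:
jog_arm:
  hand: [0.085,0.085,0.085,0.085,0.085]
  travel:
    - [0.0294,0.055,0]
    - [0.0294,0.055,0]
    - [0.0294,0.055,0]
    - [0.0294,0.055,0]
    - [0.0294,0.055,0]
  yaw: [0,0,0,0,0]

```text
time_s: 16.58
position: [0.7282, 0.1997, 0.2382]
tool_rot: [[-0.988, -0.154, 0.0], [-0.154, 0.988, -0.0], [-0.0, -0.0, -1.0]]
ft_force: [0.9, -0.5, 0.3]
grip_width: 0.0848
gripper_force: 0.0
```

Call:
jog_arm:
  hand: [0.085,0.085,0.085,0.085,0.085]
  travel:
    - [0,0,-0.03]
    - [0,0,-0.03]
    - [0,0,-0.02]
    - [0,0,0]
    - [0,0,0]
  yaw: [0,0,0,0,0]

```text
time_s: 17.2
position: [0.7282, 0.1975, 0.1593]
tool_rot: [[-0.988, -0.154, 0.002], [-0.154, 0.988, 0.0], [-0.002, -0.0, -1.0]]
ft_force: [-0.3, 0.5, -0.5]
grip_width: 0.0847
gripper_force: 0.0
```

Call:
jog_arm:
  hand: [0.085,0.085,0.085,0.06,0.045]
  travel:
    - [0,0.001,-0.02]
    - [0,0,-0.012]
    - [0,0,-0.008]
    - [0,0,0]
    - [0,0,0]
  yaw: [0,0,0,0,0]
  grip_force: 40

```text
time_s: 17.82
position: [0.7282, 0.1982, 0.1188]
tool_rot: [[-0.988, -0.154, 0.001], [-0.154, 0.988, 0.0], [-0.001, 0.0, -1.0]]
ft_force: [-0.9, -0.1, 1.0]
grip_width: 0.0523
gripper_force: 43.5
```

Call:
jog_arm:
  hand: [0.045,0.045,0.045,0.045,0.045]
  travel:
    - [0,0,0]
    - [0,0,0]
    - [0,0,0]
    - [0,0,0]
    - [0,0,0]
  yaw: [0,0,0,0,0]
  grip_force: 70

```text
time_s: 18.45
position: [0.7282, 0.1982, 0.1187]
tool_rot: [[-0.988, -0.154, 0.002], [-0.154, 0.988, 0.0], [-0.002, 0.0, -1.0]]
ft_force: [1.6, 0.4, 6.4]
grip_width: 0.0521
gripper_force: 72.0
```

Call:
jog_arm:
  hand: [0.045,0.045,0.045,0.045,0.045]
  travel:
    - [-0.003,-0.0005,0.0065]
    - [-0.004,-0.0006,0.0085]
    - [-0.004,-0.0006,0.0085]
    - [-0.004,-0.0006,0.0085]
    - [0,0,0]
  yaw: [0,0,0,0,0]
  grip_force: 90

```text
time_s: 19.08
position: [0.7127, 0.1959, 0.1511]
tool_rot: [[-0.988, -0.154, 0.001], [-0.154, 0.988, 0.0], [-0.001, -0.0, -1.0]]
ft_force: [-0.1, -0.2, -4.2]
grip_width: 0.0522
gripper_force: 93.1
```

Run:
```python
import cv2
from h import *
a=env.get_image("scene")[:,:,::-1]; cv2.imwrite("pics/scene14.png",a)
g=cv2.cvtColor(a,cv2.COLOR_BGR2GRAY)[180:235,300:380]
for r in g[::1]: print(''.join("#" if v<30 else "%" if v<55 else "+" if v<72 else "-" if v<90 else ":" if v<118 else "." if v<135 else " " for v in r))
```

```text
--------------------::     :++++++++-:        -#########################%+::-%++
----------------------:     :++++++%+-:       :%#######################%++-:-++-
-----------------------:     -%+++++++-:      :%#######################+++++%%+:
------------------------:     -%+++++++-:     :%######################+:.--++%:.
-------------------------:    :+++++++++-     -#######################:  :----. 
--------------------------:    -%++++++++:   .%######################%.   :---: 
---------------------------:  :-+%+++++++-:  :%######################+     :---.
----------------------------::---+%+++++++-: -##%#################+%+.     .:-- 
----------------------------------+%+++++++-:-%%%%###############%. .           
-----------------------------------+%+++++%+++%++################%:             
------------------------------------%%+++++++%++%################%:             
------------------------------------+%+%%%++++%%#################%.             
---------------------------+---------+%###%%++%%%%########%+++%+++:             
--------------------------------------%##%+%%%%
[... 2642 characters left out ...]
###################%################%+-------.                  
%%%%%%%%%%%%%%%%%%###################%##############%--+-----.                  
:+#%%%%%%%%%%%%%%%%##########################%%%####%%+------.                  
  :%%%%%%%%%%%%%%%%%#%########################%%######%%+----:.                 
   :+%%%%%%%%%%%%%%%%%%%#######################%########%%----:                 
     :%%%%%%%%%%%%%%%%%%%%##########################%#####%+---:.               
     .:+%%%%%%%%%%%%%%%%%%%##########################%#####%++--:               
       .-%%%%%%%%%%%%%%%%%%%%################################%+--:::            
         :+%%%%%%%%%%%%%%%%%%%%###############################%%+-..
```

Call:
jog_arm:
  hand: [0.045,0.045,0.045,0.045,0.045]
  travel:
    - [-0.0066,-0.001,-0.0031]
    - [-0.0066,-0.001,-0.0031]
    - [-0.0066,-0.001,-0.0031]
    - [0.0025,0.0004,-0.0054]
    - [0.0025,0.0004,-0.0054]
  yaw: [0,0,0,0,0]

```text
time_s: 19.75
position: [0.6983, 0.1936, 0.1294]
tool_rot: [[-0.988, -0.154, 0.0], [-0.154, 0.988, -0.0], [-0.0, -0.0, -1.0]]
ft_force: [-0.4, -0.6, -4.6]
grip_width: 0.052
gripper_force: 93.1
```

Call:
jog_arm:
  hand: [0.045,0.045,0.045,0.045,0.045]
  travel:
    - [0.0017,0.0003,-0.0036]
    - [0.0013,0.0002,-0.0027]
    - [0.0013,0.0002,-0.0027]
    - [0,0,0]
    - [0,0,0]
  yaw: [0,0,0,0,0]
  grip_force: 50

```text
time_s: 20.38
position: [0.7024, 0.1944, 0.121]
tool_rot: [[-0.988, -0.154, 0.0], [-0.154, 0.988, 0.0], [-0.0, -0.0, -1.0]]
ft_force: [0.7, -0.0, -5.3]
grip_width: 0.0518
gripper_force: 93.0
```

Call:
jog_arm:
  hand: [0.045,0.045,0.045,0.045,0.045]
  travel:
    - [0.0008,0.0001,-0.0018]
    - [0.0008,0.0001,-0.0018]
    - [0.0008,0.0001,-0.0018]
    - [0,0,0]
    - [0,0,0]
  yaw: [0,0,0,0,0]
  grip_force: 30

```text
time_s: 21.0
position: [0.7045, 0.1947, 0.1168]
tool_rot: [[-0.988, -0.154, 0.0], [-0.154, 0.988, -0.0], [-0.0, -0.0, -1.0]]
ft_force: [-1.4, -0.8, 5.7]
grip_width: 0.0524
gripper_force: 94.6
```

Call:
jog_arm:
  hand: [0.045,0.045,0.045,0.045,0.045]
  travel:
    - [0.0008,0.0001,-0.0018]
    - [0.0008,0.0001,-0.0018]
    - [0,0,0]
    - [0,0,0]
    - [0,0,0]
  yaw: [0,0,0,0,0]

```text
time_s: 21.62
position: [0.7064, 0.1949, 0.1124]
tool_rot: [[-0.988, -0.154, 0.001], [-0.154, 0.988, 0.0], [-0.001, -0.0, -1.0]]
ft_force: [0.0, -0.5, 4.9]
grip_width: 0.0524
gripper_force: 94.6
```

Call:
jog_arm:
  hand: [0.045,0.045,0.045,0.045,0.045]
  travel:
    - [0,0,-0.0015]
    - [0,0,-0.0015]
    - [0,0,-0.001]
    - [0,0,0]
    - [0,0,0]
  yaw: [0,0,0,0,0]

```text
time_s: 22.25
position: [0.7063, 0.1948, 0.1083]
tool_rot: [[-0.988, -0.154, 0.0], [-0.154, 0.988, -0.0], [-0.0, -0.0, -1.0]]
ft_force: [-0.9, 0.1, 6.5]
grip_width: 0.052
gripper_force: 94.9
```

Run:
```python
import cv2
from h import *
a=env.get_image("scene")[:,:,::-1]; cv2.imwrite("pics/scene15.png",a)
o=cv2.imread("pics/scene0.png")
for i in(o,a):
  g=cv2.cvtColor(i,cv2.COLOR_BGR2GRAY)[196:234,306:346]
  for r in g[::1]: print(''.join("#" if v<30 else "%" if v<55 else "+" if v<72 else "-" if v<90 else ":" if v<118 else "." if v<135 else " " for v in r))
  print()
```

```text
. .    .-+-:::::::::::..... .. .  .. ...
 .. ... .:--:::::::::::::....  ......  .
 ..     ...:+-:::::---:::::::.... ...  .
 ... .    ..:+-::::---:-::-:-::::......:
 .. .. .  .-++++::::::--:---:--::::::.::
     ..   :+%%%%++--::-:-:::----::-:-:::
.       .:-%+++%%%%+%+-:---:::-----:-:::
.... ...:-++++++++%%%%%+++-:-::-::--:::-
  .  ...::-++++++++++++%%%%%++-::-::::-+
.    .:::::::-++++++++++++%%%%++++-::-+%
   .:--::::::::-:+++++++++%%%%%%-:::-+%+
 ....-+++--:::::::::-+++++%%%%%%-::-++-:
     :%%%++++--:::::::-++++%%%%%+---%+::
     :%#%%+%++%+++-:::::--++%%%%%%--+::-
... .-%###%%+++%+%+++----::--+%%%%+-::::
..  .-%###%+%+%+++++++++++--:-+%%++:::::
 .  .+%%###+%++++++++++%%+++++++++++--::
    :+####%%%++%+++++++++%++%%+++++%%+++
  .:+%#####%%++++++++++++++%%+++%++%++++
 .:+%%%######%++++++++++++++++%+++%%+++%
.:%%%########%%%%%++++++++++%+++%+%%++++
-%%%%########%###%#%%%+%+++++%+%+%%%++++
%%%%%#################%%%%+++%%%%%%%++++
%%%%%%%%######%###########%%%%%#%%%#%++%
%%%%%#%#########%%%##########%######%+++
#%%%%#########%#%%%%#%#############%%%++
%%%%%########%#%%%%%%%%%%#########
[... 1316 characters left out ...]
###
-+%%##############%%%%%%+++++++++%######
%%%%%%################%%%%%%%+%%%%######
%%%%%%%%#####%#%############%%#########%
%%%%%%%%#####%#%%######################%
%%%%%#########%%%%%%%##################%
%%%%%########%%%%%%%%%%%%############%%%
%%%%%###########%%%#%%%%%%#%%########%%+
%%%%%%#############%#%%%#%%%%########%%+
%%%%%%%%%##############%#%#%%########%-:
%%%%%%%%%%###########################%-:
%%%%%%%%%%%%#########################%%%
%%%%%%%%%%%%%%##########################
%%%%%%%%%%%%%%##########################
%%%%%%%%%%%%%%%%%%######################
%%%%%%%%%%%%%%%%%%%%####################
:+%%%%%%%%%%%%%%%%%%%###################
  :%%%%%%%%%%%%%%%%%%%%#################
```

The tail is back at its original pixels. I'll seat it the last bit, release, and rise clear along the same line.

Call:
jog_arm:
  hand: [0.045,0.045,0.045,0.05,0.055]
  travel:
    - [0,0,-0.001]
    - [0,0,-0.001]
    - [0,0,0]
    - [0,0,0]
    - [0,0,0]
  yaw: [0,0,0,0,0]
  grip_force: 20

```text
time_s: 22.92
position: [0.7065, 0.1948, 0.1054]
tool_rot: [[-0.988, -0.154, 0.0], [-0.154, 0.988, -0.0], [-0.0, -0.0, -1.0]]
ft_force: [0.1, -0.1, -0.9]
grip_width: 0.0547
gripper_force: 0.0
```

Call:
jog_arm:
  hand: [0.065,0.08,0.085,0.085,0.085]
  travel:
    - [0,0,0]
    - [0,0,0]
    - [0,0,0.03]
    - [0.005,0,0.05]
    - [0.005,0,0.05]
  yaw: [0,0,0,0,0]

```text
time_s: 23.55
position: [0.7162, 0.1948, 0.2372]
tool_rot: [[-0.988, -0.154, -0.0], [-0.154, 0.988, -0.0], [0.0, 0.0, -1.0]]
ft_force: [0.5, 0.6, 0.7]
grip_width: 0.085
gripper_force: 0.0
```

Call:
jog_arm:
  hand: [0.04,0.0,0.0,0.0,0.0]
  travel:
    - [0,-0.06,0]
    - [0,-0.06,0]
    - [-0.03,-0.05,0]
    - [-0.06,0,0]
    - [-0.06,0,0]
  yaw: [0,0,0,0,0]

```text
time_s: 24.18
position: [0.5645, 0.0241, 0.2354]
tool_rot: [[-0.988, -0.152, 0.0], [-0.152, 0.988, 0.0], [-0.0, 0.0, -1.0]]
ft_force: [0.4, 0.7, 1.3]
grip_width: -0.0001
gripper_force: 0.0
```

Run:
```python
import cv2
from h import *
a=env.get_image("scene")[:,:,::-1]; cv2.imwrite("pics/scene16.png",a)
b=env.get_image("top")[:,:,::-1]; cv2.imwrite("pics/top16.png",b)
def d(i,y,y2,x,x2):
  g=cv2.cvtColor(i,cv2.COLOR_BGR2GRAY)[y:y2,x:x2]
  print(x,y)
  for r in g: print(''.join("#" if v<30 else "%" if v<55 else "+" if v<72 else "-" if v<90 else ":" if v<118 else "." if v<135 else " " for v in r))
d(a,165,240,305,375); 
g=cv2.cvtColor(b,cv2.COLOR_BGR2GRAY)[140:212,205:250]
for r in g: print(''.join("#" if v<50 else "%" if v<75 else "+" if v<100 else "-" if v<115 else ":" if v<130 else "." if v<150 else " " for v in r))
```

```text
305 165
%%%%%++-------:.                                     .+%%%++++++++++++
+++-::::---...                                       :+%%+++++++++++++
:::::::::::......                                    -%%++++++++++++++
:--++%+++--:::.::.                                   -%%%%++++++++++++
+%%%%%%%%%%+-++--:                                   +%%%+++++++++++++
%%%%%%%%%%%%%%%%+:                                   +%%%%++++++++++++
%%%%+%%%%%%%%%%%+:                                  .+%%++++++++++++++
++%----+-%%%+%%%%:    .                             .+%%%+++++++++++++
---.    .:---+-+-.  .:::                            :%%%%+++++++++++++
  .       .   ...  :::--:                           :+%%++++++++++++++
                  ::::--:                           :+%+++++++++++++++
                 .::----:                            +%+++++++++++++++
                 :-------                            :+%++++++++++++++
                 :+------:                           .-+%+++++++++++-.
                 .-------:                            :-++++++++++++-.
                  :+-----: 
[... 6844 characters left out ...]
%%%%+..:..
           %#######+........--##%%%%%%%+.....
           %#######%....:--+++##%%%%%%%:.....
           %########-+++%%%##%%%%%%%%%%......
           +########%#######%%%%%%%%%%%......
          :+################%%%%%%%%%%%.....:
          ++#%%%%%##########%%%%%%%%%%+......
          .++%%%%%##########%%%%%%%%%%+......
           .+%%%%%###%%%%%%%%%%%%%%%#%+..:...
            -%%%%%%%%%%%%%%%%%%#%#+...:.:....
            .%%%%%%%%%%%%%%%+-.....  .......-
             %%%%%%##%%+.....        :...:..+
             %#%+-......             :......%
             ....                    -......%
                                     :...:..#
                          :          ::.....#
```

The bar is seated home again, with the tail at its original pixels, and the handle is about 60° up. Now I'll push it headward with closed fingers.

Call:
jog_arm:
  hand: [0.0,0.0,0.0,0.0,0.0]
  travel:
    - [0.0025,0.05,0]
    - [0.0025,0.05,0]
    - [0.0025,0.0505,-0.01]
    - [0,0,-0.022]
    - [0.01,0.0016,0]
  yaw: [-0.002,0,0,0,0]

```text
time_s: 24.9
position: [0.5837, 0.1774, 0.2027]
tool_rot: [[-0.988, -0.152, -0.003], [-0.152, 0.988, -0.0], [0.003, 0.0, -1.0]]
ft_force: [-0.9, -0.8, 1.1]
grip_width: 0.0004
gripper_force: 0.0
```

Call:
jog_arm:
  hand: [0.0,0.0,0.0,0.0,0.0]
  travel:
    - [0.006,0.0009,0]
    - [0.006,0.0009,0]
    - [0.006,0.0009,0]
    - [0.006,0.0009,0]
    - [0.006,0.0009,0]
  yaw: [0,0,0,0,0]

```text
time_s: 25.52
position: [0.6143, 0.1814, 0.2039]
tool_rot: [[-0.988, -0.151, 0.0], [-0.151, 0.988, 0.0], [-0.0, -0.0, -1.0]]
ft_force: [-1.2, -1.0, 0.5]
grip_width: 0.0003
gripper_force: 0.6
```

Call:
jog_arm:
  hand: [0.0,0.0,0.0,0.0,0.0]
  travel:
    - [0.003,0.0005,0]
    - [0.003,0.0005,0]
    - [0.003,0.0005,0]
    - [0.003,0.0005,0]
    - [0,0,0]
  yaw: [0,0,0,0,0]

```text
time_s: 26.15
position: [0.6261, 0.1835, 0.2037]
tool_rot: [[-0.988, -0.152, 0.0], [-0.152, 0.988, 0.0], [-0.0, 0.0, -1.0]]
ft_force: [1.0, 0.8, -0.6]
grip_width: 0.0002
gripper_force: 0.0
```

```bash
cat > d.py <<'E'
import sys
from h import *
a=env.get_image("scene")[:,:,::-1]; cv2.imwrite(f"pics/scene{sys.argv[1]}.png",a)
x,y,x2,y2=map(int,sys.argv[2:6]); g=cv2.cvtColor(a,cv2.COLOR_BGR2GRAY)[y:y2,x:x2]
for i,r in enumerate(g): print(f"{y+i} "+''.join("#" if v<30 else "%" if v<55 else "+" if v<72 else "-" if v<90 else ":" if v<118 else "." if v<135 else " " for v in r))
E
python3 d.py 17 305 160 360 215
```

```text
160 ::.::.:--+++%%%%%#%%##################+.              :
161 -:::++++%%%%%%%%%%%%#################%:               -
162 %+%+%%%%%%%%%%%%%%%%#################+.               -
163 %%%%%%%%%%%%%%%%%%%%#################:                +
164 %%%%%%%%%%+++++%%%%#################+.               .+
165 %%%%%++-:--+%%%%%%###############%#%.                .+
166 ++%+-:::-++%#%%%%%#%#############::.                 :%
167 +++++-+-++%##%+%%##%%###########%.                   -%
168 +%%%%%%%%%%###%%%###%###########%                    -%
169 %%%%%%%%%%%%%#%#################-                    +%
170 %%%%%%%%%%%%%%#################+.                    +%
171 %%%%%%%%%%%%%%%%##############%.                    .+%
172 %+++--+++%%%%%%%%%%###########+.                    .+%
173 -+-----------++%-. -%#########%-:                   :+%
174 ----------------.  .:%#####%%%+++:                  :%%
175 ----------------:    -#####%%+::+:                  :+%
176 -----------------::  +#####%+::+%:                  .-%
177 -------------------: +#####:::-%+:                   :+
178 ----------------
[... 1499 characters left out ...]
++++++%+::-++++-+++------:::..::::..... 
204   .:----::.:--++++++++::-+%%--+%%%+-----+-::::::.:.:.:.
205     :-::::--++++++++::::::+%++%%%%+::-:-%-:::::::::.:::
206     .::::::-+++++++:.:..::+%%%%%-:----+++:::::::.:....:
207      :-+--:::::-+-::::::::-%%%%%-:::-++-:::::::........
208      :+%++----:::::::.::::-%%%%%+-::%%-:-::::::.... ...
209       -##%++++++--::::::::+%%%%%%%+:+-::-::::.... . ...
210       -###%+++++++-++-:::::-++%%%%+-::::--::::..  ....:
211       -%###++++++++++++-+--::::+%%+:::::::::::..  :..::
212       -%%%#%++++++++++++++++----+%+::::.::::::......:::
213      :+%##%%%+++++%+++++++++++++++++++--::::.......::::
214     :+%%####%%+++++++++++++++++++++++++++---::....:::::
```

Handle rising, bar stays put. Continue in small steps, watching the force.

Call:
jog_arm:
  hand: [0.0,0.0,0.0,0.0,0.0]
  travel:
    - [0.003,0.0005,0]
    - [0.003,0.0005,0]
    - [0.003,0.0005,0]
    - [0,0,0]
    - [0,0,0]
  yaw: [0,0,0,0,0]

```text
time_s: 26.82
position: [0.6349, 0.185, 0.2037]
tool_rot: [[-0.988, -0.152, 0.0], [-0.152, 0.988, -0.0], [-0.0, -0.0, -1.0]]
ft_force: [-0.0, -0.5, -0.8]
grip_width: -0.0004
gripper_force: 0.0
```

Call:
jog_arm:
  hand: [0.0,0.0,0.0,0.0,0.0]
  travel:
    - [0.002,0.0003,0]
    - [0.002,0.0003,0]
    - [0,0,0]
    - [0,0,0]
    - [0,0,0]
  yaw: [0,0,0,0,0]

```text
time_s: 27.45
position: [0.6389, 0.1856, 0.2038]
tool_rot: [[-0.988, -0.152, 0.0], [-0.152, 0.988, -0.0], [-0.0, -0.0, -1.0]]
ft_force: [0.5, -0.5, 0.0]
grip_width: -0.0
gripper_force: 0.0
```

```bash
python3 d.py 18 305 160 360 215
```

```text
160 :.:.:::--++%%%%%%:  -######################:          :
161 -:::+++%%%%%%%%%+.  -%%###################%           -
162 %+%%%%%%%%%%%%%%+   :%%%##################:           -
163 %%%%%%%%%%%%%%%%+:  .+%%#################%.           -
164 %%%%%%%%%%+------.  :+%%#################:           .+
165 %%%%%++----+--:.   :+%%%################+.           .+
166 %+%+-:::---.....:::+%%%#################:            :+
167 +++++-:::::....+%%%%%%###############%%+.            -%
168 +%%%%%%++--::.-%#%%+%%##############%.:.             -%
169 %%%%%%%%%+%+++%##%+%%##%%###########%                -%
170 %%%%%%%%%%%%%%%#%%%%%###%%##########+                +%
171 %%%%%%%%%%%%%%%%##%%###############%:               .+%
172 %++----++%%%%%+%%+%################-.               .+%
173 --------.----+++- .-#############%+.                :+%
174 --------:------..   :+%##########%-..               :+%
175 ---------------::    .:%#########%+--:              :+%
176 -----------------::    .+######%%%++:-               -+
177 -------------------:    :%#####%%:::+-               :+
178 ----------------
[... 1499 characters left out ...]
:::-+++++++++---+%%%------:--::::...... 
204    :----::.:.:..:-++++++%%+%%++%%%%-----+--::::::::.::.
205     :-::::..:::--+++++++++%%%%%%%%%+---+%+::::::.:...::
206      ::::::...-+++++++++-+%%%%%%-:----++-:::::........:
207      :-+--::::-++++++++:-+%%%%%%-:::-+%-:::::::........
208      :+%+++---::::++-::::-++%%%%+-::+%-:-::.::::... ...
209       -%#%++++----:::::::---%%%%%%+:+-::+-::......  ...
210       -%##%+++++++-+--::::::+++%%%+-::.:--::::..  . ..:
211       -%##%++++++++++++++--::::+%%+:::.::-::::..  :..::
212       -+##%%++++++++++++++++---:+%+-:::.::::::......:::
213      :+%###%%+++++++++++++++++++++++++--::::.......::::
214     :+%%####%%++++++++++++%++++++++++++%++--:::...:::::
```

Call:
jog_arm:
  hand: [0.0,0.0,0.0,0.0,0.0]
  travel:
    - [0.0015,0.0002,0]
    - [0.0015,0.0002,0]
    - [0,0,0]
    - [0,0,0]
    - [0,0,0]
  yaw: [0,0,0,0,0]

```text
time_s: 28.12
position: [0.6418, 0.186, 0.2039]
tool_rot: [[-0.988, -0.152, -0.0], [-0.152, 0.988, -0.0], [0.0, -0.0, -1.0]]
ft_force: [-2.6, 0.8, 3.0]
grip_width: 0.0001
gripper_force: 1.5
```

```bash
python3 cmp.py 19 18
python3 - <<'E'
from rig import env
import numpy as np
for i in range(4):
    env.get_image("scene"); o=env.observe(); print(np.round(o["ft_force"],2),np.round(o["wrist_torque"],3),np.round(o["position"],4))
E
```

```text
head 0.99 0.125 0.25
tail 0.971 0.125 -0.125
[-2.11 -0.65  3.02] [-0.024  0.397  0.012] [0.6418 0.186  0.2039]
[-2.92 -1.14  3.01] [-0.046  0.373  0.05 ] [0.6418 0.186  0.2038]
[-3.43  0.04  2.85] [-0.068  0.4   -0.008] [0.6418 0.186  0.2038]
[-2.12 -0.32  2.03] [-0.001  0.371  0.045] [0.6418 0.186  0.2038]
```

The stop is reached (about 2.6 N) and the bar hasn't moved, so the handle is fully up. Now I'll grasp the bar near its tail.

Call:
jog_arm:
  hand: [0.0,0.07,0.07,0.07,0.07]
  travel:
    - [-0.035,-0.0055,0]
    - [0,0,0]
    - [0,0,0]
    - [0,0,-0.03]
    - [0,0,-0.03]
  yaw: [0.003,0,0,0,0]

```text
time_s: 29.0
position: [0.608, 0.1805, 0.1429]
tool_rot: [[-0.988, -0.154, 0.001], [-0.154, 0.988, 0.0], [-0.001, -0.0, -1.0]]
ft_force: [0.9, -0.8, -0.6]
grip_width: 0.0701
gripper_force: 0.0
```

Call:
jog_arm:
  hand: [0.07,0.07,0.07,0.07,0.07]
  travel:
    - [0,0,-0.03]
    - [0,0,-0.02]
    - [0,0,-0.015]
    - [0,0,-0.0145]
    - [0,0,0]
  yaw: [0,0,0,0,0]

```text
time_s: 29.62
position: [0.6067, 0.1804, 0.0634]
tool_rot: [[-0.988, -0.155, -0.002], [-0.155, 0.988, -0.0], [0.002, 0.0, -1.0]]
ft_force: [-0.4, -0.2, -0.1]
grip_width: 0.07
gripper_force: 0.0
```

Call:
jog_arm:
  hand: [0.05,0.03,0.03,0.03,0.03]
  travel:
    - [0,0,0]
    - [0,0,0]
    - [0,0,0]
    - [0,0,0]
    - [0,0,0]
  yaw: [0,0,0,0,0]
  grip_force: 70

```text
time_s: 30.25
position: [0.6073, 0.1804, 0.0656]
tool_rot: [[-0.988, -0.154, 0.002], [-0.154, 0.988, -0.0], [-0.002, -0.0, -1.0]]
ft_force: [-1.8, -1.7, 5.8]
grip_width: 0.0343
gripper_force: 70.6
```

```bash
python3 d.py 20 305 150 375 225; python3 cmp.py 20b 19
```

```text
150 ##%%%%%%%%%%#%%+::::::--:--------++++%%%%%%%%+..          .:---+++++%+
151 ###%%%%%%%%%%%%%+::::::--------+++++%%%#%%%:..            :-++++++++++
152 #####%%%%%%%+#%%%-::::--------++++%%%%%%+-.              :-+++++++++++
153 ######%%%%%%%%#%%+:::--:----+-+++%%%%%-..              ..-++++++++++++
154 #####%##%%%%%%%%%%+::------+++++%%%%%-.                .:+%+++++++++++
155 #########%%%%%%%%%+------++++++%%%#+:.                 .:+++++++++++++
156 ##########%%%%%%%%%+------+++%%%%%%%-                  ::+++++++++++++
157 ####%######%%%%%#%%%---+-+++%%%%%%%+-                  -.-++++++++++++
158 ###########%%%%%%#%%---++++%%%%%%%%+:                 .+::++++++++++++
159 ##########%%%%##%#%%++-++%%%%%%%+%%+:                 :++::+++++++++++
160 %#####%####%%%#%%#%%%++++%%%%%%%++%+:                 :+%-:-++++++++++
161 %#############%#%##%%+++%%%%%+%++++-                  -%%%-:--++++++++
162 %%#######%######%##%%+++%%%%+++++:--                  -%%+%+-::-++++++
163 %%#################%%++%%%%%%++:-:+-                  +%%%+++--:.::---
164 %%%################%%%%%%%+%%+::++-:          
[... 3870 characters left out ...]
%+++++++++++++++++%%+++++++++++++::::::::::::::       
217 .-+%%########%#####%%%+++++++++++++%+++++++++++++-:::::::::::::.      
218 -%%%%%################%%%%+++++%%%%%%++++++++++++-::::::::::::::.     
219 %%%%%%%###################%%%++%###%%+++++++++++++::::::::::::...     
220 %%%%%%#########%#%%##########%#######%++++++++++++-::::::::::....     
221 %%%%############%%%%#%###############%++++++++++++::::::::::.....     
222 %%%%##########%%%%%%%%%%%%############++++++++++++-::::::::......     
223 %%%%#############%%%%%%%%%%%%%########%++++++++++++-::::::.....       
224 %%%%#################%%%%%%%%%########%++++++++++++-:::::......       
head 0.988 -0.125 -0.375
tail 0.488 11.75 3.0
```

Gripped (34 mm), handle up, bar at home. Lift square to the slope.

Call:
jog_arm:
  hand: [0.03,0.03,0.03,0.03,0.03]
  travel:
    - [-0.002,-0.0003,0.0043]
    - [-0.0047,-0.0007,0.0103]
    - [-0.0047,-0.0007,0.0103]
    - [-0.0047,-0.0007,0.0103]
    - [-0.0047,-0.0007,0.0103]
  yaw: [0,0,0,0,0]
  grip_force: 90

```text
time_s: 30.98
position: [0.5854, 0.1773, 0.1103]
tool_rot: [[-0.988, -0.155, -0.001], [-0.155, 0.988, -0.0], [0.001, 0.0, -1.0]]
ft_force: [0.5, -1.2, -4.8]
grip_width: 0.0335
gripper_force: 90.1
```

Call:
jog_arm:
  hand: [0.03,0.03,0.03,0.03,0.03]
  travel:
    - [-0.005,-0.001,0.025]
    - [-0.005,-0.001,0.025]
    - [0,-0.005,0.03]
    - [0,0,0]
    - [0,0,0]
  yaw: [0,0,0,0,0]

```text
time_s: 31.6
position: [0.5753, 0.1704, 0.1885]
tool_rot: [[-0.988, -0.155, -0.002], [-0.155, 0.988, -0.0], [0.002, 0.0, -1.0]]
ft_force: [-0.4, 0.7, -5.3]
grip_width: 0.0337
gripper_force: 90.3
```

```bash
python3 d.py 21 285 120 370 215
```

```text
120 ----:.:+%%%##########%###%%###%%%++++%%%%%%%%++++%%%%%%%%%##%%%%%%%%%%%%+-:.         
121 -----:-:-%%################%###%%++%%%%%%%%+++%++%%%%%%%%%###%%%%%%%%%%%%%+:         
122 -------.:-%%###%##############%%%++%%#%%%%++%++++%%%%%%%%%###%%%%%%%%++%%+-.         
123 -------:. :+%##################%%%%%%%%%++%++++:+%####%%%%%#%%%%%%%%%%%+-.           
124 --------:  :+%#################%%%%%%%%%+++++-:-%%#####%%##%%%%%%+%%%--.             
125 ---------   :+%###############%%%%#%%++++%+:-+++%####%########%+%%%%-                
126 ---------:    -%##############%%%%%%%+%+%+:::%%%%####%%#%######%%%%%:                
127 ----------     :%#############%%%%%%+++++:-+%%%%###%%##%%%#######%#%:                
128 ---------.     .:%###########%%%%%%%+%+%%++%%+%%%%#%##%%%###########+:               
129 --------.        :-%%######%%%%%%%%%%%%%%%%+%%%#%%#%%###%#####%#####%+::             
130 -------.          .:%#####%%%%%%%%%%%%%%++%%#%%%%%%%#%##############%%+-.            
131 -----.             :%##%%%%%%%%%%%%%%%%%%%#%%%#%++%%#%%%#%###########%++-:           
132 ---.            
[... 6732 characters left out ...]
7                   .:---------+%%###%++%###%+-.                                       
208                    :--------+%%#####%%#####%-:                                       
209                    .:------+%%#############%+-:              ---::                   
210                    :.-----+%%###############%--             :%##%+:                  
211                  ::-:-----%####%############%--::           .+####-                  
212                 :---------%#%%%%%%##########%+---:::         -####+                  
213                 :--------+%##%%#%%###########%%++---  ::     +####%:                 
214                   :-----+%%%#####%%#%###########%%%+: :--:  :%#####-
```

Call:
jog_arm:
  hand: [0.03,0.03,0.03,0.03,0.03]
  travel:
    - [-0.0061,-0.0324,0]
    - [-0.0061,-0.0324,0]
    - [-0.0061,-0.0324,0]
    - [-0.0061,-0.0324,0]
    - [-0.0061,-0.0324,0]
  yaw: [-0.1608,-0.1608,-0.1608,-0.1608,-0.1608]

```text
time_s: 32.28
position: [0.5448, 0.0076, 0.1885]
tool_rot: [[-0.794, 0.608, -0.002], [0.608, 0.794, 0.001], [0.002, -0.001, -1.0]]
ft_force: [0.7, -0.1, -5.1]
grip_width: 0.0337
gripper_force: 90.3
```

Call:
jog_arm:
  hand: [0.03,0.03,0.03,0.03,0.03]
  travel:
    - [-0.0061,-0.0324,0]
    - [-0.0061,-0.0324,0]
    - [-0.0061,-0.0324,0]
    - [-0.0061,-0.0324,0]
    - [-0.0061,-0.0324,0]
  yaw: [-0.1608,-0.1608,-0.1608,-0.1608,-0.1608]

```text
time_s: 32.9
position: [0.5144, -0.1543, 0.1885]
tool_rot: [[-0.113, 0.994, -0.002], [0.994, 0.113, 0.001], [0.002, -0.002, -1.0]]
ft_force: [1.3, 0.5, -5.1]
grip_width: 0.0337
gripper_force: 90.4
```

Call:
jog_arm:
  hand: [0.03,0.03,0.03,0.03,0.03]
  travel:
    - [-0.0061,-0.0324,0]
    - [-0.0061,-0.0324,0]
    - [0,0,-0.03]
    - [0,0,-0.025]
    - [0,0,0]
  yaw: [-0.1608,-0.1608,0,0,0]

```text
time_s: 33.52
position: [0.5018, -0.2175, 0.1324]
tool_rot: [[0.202, 0.979, -0.004], [0.979, -0.202, 0.004], [0.003, -0.005, -1.0]]
ft_force: [0.9, 0.6, -3.9]
grip_width: 0.0337
gripper_force: 90.9
```

```bash
python3 d.py 22 120 190 240 290
```

```text
190                                    :+%%%%%%%%%%%%%%%%%%%%%%%%%##%%%%%%%%#%%%#%%%%#%%%#%+------+--------++++-:-+-+++--:::
191                                    :%%%%%%%%%%%%#%%#%%#%#%%%%%%%%%%%%%%%%%%%%%%%%%%%%#%----------------+%%++:::::::++---
192                                    .+%%%#%%%%%+++%%%%%%%%%+%%%+%+++%+++++++%%%%%%%+%++-----------------+%%%-:.::::::::--
193                                     :%%%%%%%%:..:+%%+%++%+%+%+++%+++++++%%%%%%%%%+--------------------++%%%+::.:::::.:-+
194                                      :-+----:    +%%+++%++%+%+%%+%+%%+%++%%%%%##+--------------------++%%%%+::..:::..:-%
195                                      ....   .    -%%%+++%++++++++++++:+++%%%%%##%-------------------+++%%%+:::.::...:-+%
196                                                  :%%%%++::::::::::::::-+%%+%####%-------------------++%%%%+:::::::.:-+%+
197                                                  :%%%%+-::::::::::::-+++%%%%#####------------------++%%%%%+:::.:..::+%%-
198                                                   +#%%%%++----+---+++%%:-%#%#####---------------
[... 10696 characters left out ...]
.               -%+:.         .-++---+-----+--+--:::...:::--+%+----+-+-.      
285                                                           .+%:..         :+-+++-+-++---+++-::::::::---+%%-----+--:.     
286  .                                                         -%+:.         .-------+-+-+-+++---:::::::-+%%%++-+-+---:     
287 :::                                                         ++:..         :-++-+---+-++--++--:::::---%%%%%+-----++-.    
288 +-:                                                         -%-:.          :--++--+---++++++-------++%%+%%++---+-+-:    
289 %%-                                                         .++:..         :-+++-++-++--+-+++++-++++%%+++%-------+--.
```

Over the rest, head out to the side, handle up. Now I'll press the tail down onto the rest to level the bar in the grip.

Call:
jog_arm:
  hand: [0.03,0.03,0.03,0.03,0.03]
  travel:
    - [0,0,-0.012]
    - [0,0,-0.008]
    - [0,0,-0.005]
    - [0,0,-0.004]
    - [0,0,0]
  yaw: [0,0,0,0,0]

```text
time_s: 34.2
position: [0.5028, -0.2184, 0.1057]
tool_rot: [[0.202, 0.979, -0.0], [0.979, -0.202, 0.0], [0.0, -0.0, -1.0]]
ft_force: [0.9, -0.7, -5.2]
grip_width: 0.0336
gripper_force: 90.9
```

Call:
jog_arm:
  hand: [0.03,0.03,0.03,0.03,0.03]
  travel:
    - [0,0,-0.002]
    - [0,0,-0.002]
    - [0,0,-0.002]
    - [0,0,0]
    - [0,0,0]
  yaw: [0,0,0,0,0]

```text
time_s: 34.83
position: [0.503, -0.2192, 0.1023]
tool_rot: [[0.202, 0.979, 0.002], [0.979, -0.202, -0.003], [-0.002, 0.002, -1.0]]
ft_force: [-7.2, 0.3, 16.3]
grip_width: 0.0336
gripper_force: 93.4
```

Call:
jog_arm:
  hand: [0.0325,0.0325,0.0325,0.0325,0.0325]
  travel:
    - [0,0,0]
    - [0,0,0]
    - [0,0,0]
    - [0,0,-0.001]
    - [0,0,0]
  yaw: [0,0,0,0,0]
  grip_force: 45

```text
time_s: 35.45
position: [0.503, -0.2193, 0.102]
tool_rot: [[0.202, 0.979, 0.002], [0.979, -0.202, -0.003], [-0.003, 0.003, -1.0]]
ft_force: [-9.3, 0.3, 21.9]
grip_width: 0.0339
gripper_force: 94.0
```

Call:
jog_arm:
  hand: [0.0325,0.0325,0.0325,0.0325,0.0325]
  travel:
    - [0,0,-0.001]
    - [0,0,-0.001]
    - [0,0,0]
    - [0,0,0]
    - [0,0,0]
  yaw: [0,0,0,0,0]

```text
time_s: 36.08
position: [0.5029, -0.2204, 0.101]
tool_rot: [[0.202, 0.979, 0.003], [0.979, -0.202, -0.006], [-0.005, 0.004, -1.0]]
ft_force: [-14.3, -3.2, 29.2]
grip_width: 0.0337
gripper_force: 95.1
```

Better to pivot about the tail corner, moving headward and down together: about 15 mm headward and 12 mm down in all.

Call:
jog_arm:
  hand: [0.0325,0.0325,0.0325,0.0325,0.0325]
  travel:
    - [-0.0003,-0.002,0.001]
    - [-0.0004,-0.002,0]
    - [-0.0004,-0.002,0]
    - [0,0,0]
    - [0,0,0]
  yaw: [0,0,0,0,0]

```text
time_s: 36.7
position: [0.5019, -0.2242, 0.0998]
tool_rot: [[0.202, 0.979, 0.002], [0.979, -0.202, -0.0], [-0.0, 0.002, -1.0]]
ft_force: [-5.0, 4.9, 13.6]
grip_width: 0.0338
gripper_force: 94.3
```

Call:
jog_arm:
  hand: [0.0325,0.0325,0.0325,0.0325,0.0325]
  travel:
    - [-0.0005,-0.0022,-0.001]
    - [-0.0005,-0.0022,-0.0015]
    - [-0.0005,-0.0022,-0.0015]
    - [0,0,0]
    - [0,0,0]
  yaw: [0,0,0,0,0]

```text
time_s: 37.33
position: [0.5005, -0.2312, 0.0955]
tool_rot: [[0.202, 0.979, 0.002], [0.979, -0.202, -0.001], [-0.001, 0.002, -1.0]]
ft_force: [-3.6, 1.7, 9.6]
grip_width: 0.0335
gripper_force: 95.3
```

```bash
cat > b.py <<'E'
# direction of the bar's lower/upper near edges seen by the scene camera: line segments near the bar
import sys
from h import *
a=env.get_image("scene")[:,:,::-1]; cv2.imwrite(f"pics/scene{sys.argv[1]}.png",a)
x,y,x2,y2=map(int,sys.argv[2:6]); g=cv2.resize(cv2.cvtColor(a,cv2.COLOR_BGR2GRAY)[y:y2,x:x2],None,fx=4,fy=4,interpolation=cv2.INTER_CUBIC)
l=cv2.createLineSegmentDetector().detect(g)[0][:,0]
for s in sorted(l,key=lambda s:-np.hypot(s[2]-s[0],s[3]-s[1]))[:14]:
    p=s/4+[x,y,x,y]; print(np.round(p,1),"slope",round(float((p[3]-p[1])/(p[2]-p[0]+1e-9)),3),"len",round(float(np.hypot(p[2]-p[0],p[3]-p[1])),1))
E
python3 b.py 23 130 195 200 275
python3 - <<'E'
from h import *
# expected image slope of the bar axis at the two tilts (head towards yaw -101.7)
P=np.array([.48,-.32,.13]);t=np.radians(-101.7)
for al in(25,20,15,10,5,0):
    e=np.radians(al);d=np.array([np.cos(t)*np.cos(e),np.sin(t)*np.cos(e),np.sin(e)])
    a,b=np.array(proj("scene",P)),np.array(proj("scene",P+.05*d)); print(al,np.round(b-a,2),round((b-a)[1]/(b-a)[0],3))
E
```

```text
[169.3 257.7 189.4 251.5] slope -0.308 len 21.0
[144.8 264.6 162.  259.1] slope -0.321 len 18.1
[159.2 252.3 158.5 234.5] slope 26.768 len 17.8
[162.6 233.  163.9 247.9] slope 11.795 len 14.9
[153.5 222.8 162.5 233.3] slope 1.165 len 13.9
[180.7 252.2 168.  256.1] slope -0.303 len 13.3
[138.8 264.  137.3 251.3] slope 8.597 len 12.7
[188.1 259.2 199.7 255.7] slope -0.307 len 12.2
[144.3 274.6 139.3 263.7] slope 2.18 len 12.0
[162.4 269.7 151.  273.2] slope -0.307 len 12.0
[171.7 221.2 168.1 209.9] slope 3.224 len 11.9
[141.1 274.7 136.4 264.9] slope 2.08 len 10.9
[139.2 254.4 143.5 264.3] slope 2.279 len 10.8
[197.3 204.8 198.8 215.2] slope 6.955 len 10.5
25 [-17.06   1.83] -0.107
20 [-17.34   2.92] -0.168
15 [-17.49   3.98] -0.228
10 [-17.5    5.01] -0.286
5 [-17.38   6.  ] -0.345
0 [-17.13   6.93] -0.405
```

The edge slope of -0.31 means tilt is about 8° now. Continue to level.

Call:
jog_arm:
  hand: [0.0325,0.0325,0.0325,0.0325,0.0325]
  travel:
    - [-0.0004,-0.0018,-0.0015]
    - [-0.0004,-0.0018,-0.0015]
    - [0,-0.001,-0.0015]
    - [0,0,0]
    - [0,0,0]
  yaw: [0,0,0,0,0]

```text
time_s: 38.0
position: [0.4998, -0.2362, 0.0912]
tool_rot: [[0.202, 0.979, 0.002], [0.979, -0.202, -0.002], [-0.001, 0.002, -1.0]]
ft_force: [-4.0, 0.1, 11.5]
grip_width: 0.0336
gripper_force: 96.2
```

```bash
python3 b.py 24 130 195 200 275
```

```text
[167.1 261.8 187.4 253.7] slope -0.397 len 21.9
[143.7 270.5 162.6 262.9] slope -0.405 len 20.4
[157.  238.2 161.9 252.6] slope 2.904 len 15.2
[182.8 244.2 169.7 249.8] slope -0.425 len 14.3
[171.1 226.5 167.2 213.2] slope 3.43 len 13.8
[187.3 208.8 175.2 208.9] slope -0.009 len 12.2
[195.9 208.2 197.9 219.7] slope 5.733 len 11.7
[183.8 241.5 178.1 231.4] slope 1.767 len 11.6
[176.3 255.9 165.9 260.2] slope -0.417 len 11.2
[146.2 229.5 155.4 235.6] slope 0.671 len 11.0
[155.2 242.  145.8 236.7] slope 0.569 len 10.8
[140.8 270.5 137.4 260.3] slope 2.983 len 10.8
[195.6 243.9 191.9 234.3] slope 2.635 len 10.3
[165.  253.4 174.5 250. ] slope -0.35 len 10.1
```

Slope -0.40 means the bar is level. Raise, turn 90° into line with the tugger, above the ball.

Call:
jog_arm:
  hand: [0.0325,0.0325,0.0325,0.0325,0.0325]
  travel:
    - [0,0,0.015]
    - [0,0,0.03]
    - [0,0,0.035]
    - [0.0022,0.0014,0]
    - [0.0023,0.0014,0]
  yaw: [0,0,0,0.157,0.157]

```text
time_s: 38.67
position: [0.504, -0.2327, 0.1702]
tool_rot: [[-0.115, 0.993, 0.001], [0.993, 0.115, -0.0], [-0.001, 0.001, -1.0]]
ft_force: [-0.0, -0.5, -4.8]
grip_width: 0.0335
gripper_force: 94.1
```

Call:
jog_arm:
  hand: [0.0325,0.0325,0.0325,0.0325,0.0325]
  travel:
    - [0.0023,0.0014,0]
    - [0.0023,0.0014,0]
    - [0.0023,0.0014,0]
    - [0.0023,0.0014,0]
    - [0.0023,0.0014,0]
  yaw: [0.157,0.157,0.157,0.157,0.157]

```text
time_s: 39.3
position: [0.5154, -0.2257, 0.1697]
tool_rot: [[-0.784, 0.621, -0.0], [0.621, 0.784, 0.0], [0.0, -0.0, -1.0]]
ft_force: [-0.6, 0.7, -5.1]
grip_width: 0.0338
gripper_force: 94.0
```

Call:
jog_arm:
  hand: [0.0325,0.0325,0.0325,0.0325,0.0325]
  travel:
    - [0.0023,0.0014,0]
    - [0.0023,0.0014,0]
    - [0.0023,0.0013,0]
    - [0,0,0]
    - [0,0,0]
  yaw: [0.157,0.157,0.158,0,0]

```text
time_s: 39.92
position: [0.5222, -0.2217, 0.1695]
tool_rot: [[-0.979, 0.205, -0.0], [0.205, 0.979, -0.0], [0.0, -0.0, -1.0]]
ft_force: [0.3, 0.1, -4.4]
grip_width: 0.0338
gripper_force: 94.2
```

```bash
python3 b.py 25 170 190 275 295
python3 - <<'E'
from h import *
o=env.observe();p=o["position"];x=-o["tool_rot"][:,0] if o["tool_rot"][0,0]<0 else o["tool_rot"][:,0]
p=p+[0,0,.031]; d=x/np.linalg.norm(x); w=np.array([-d[1],d[0],0]); print(np.degrees(np.arctan2(d[1],d[0])),o["ft_force"])
S=lambda a,b,c:np.round(proj("scene",p+d*(a+.123)+w*b+np.array([0,0,c-.009])),1)
Tt=lambda a,b,c:np.round(proj("top",p+d*(a+.123)+w*b+np.array([0,0,c-.009])),1)
for n,q in {"hood rear-near top":(-.0265,-.0265,.026),"front-near top":(.0265,-.0265,.026),"front-far top":(.0265,.0265,.026),"dome":(0,0,.036),"front near bottom":(.03,-.03,-.032),"rear near bottom":(-.03,-.03,-.032)}.items(): print(n,S(*q),Tt(*q))
b=env.get_image("top")[:,:,::-1];cv2.imwrite("pics/top25.png",b)
g=cv2.cvtColor(b,cv2.COLOR_BGR2GRAY)[150:195,320:375]
for i,r in enumerate(g): print(150+i,''.join("#" if v<50 else "%" if v<75 else "+" if v<100 else "-" if v<115 else ":" if v<130 else "." if v<150 else " " for v in r))
E
```

```text
[184.1 267.2 175.4 249.3] slope 2.044 len 20.0
[206.5 270.6 224.8 262.9] slope -0.424 len 19.8
[170.  261.8 177.6 278.8] slope 2.232 len 18.7
[226.  273.8 209.  281.1] slope -0.432 len 18.5
[274.4 250.6 262.1 237. ] slope 1.101 len 18.4
[177.8 278.4 186.  294.7] slope 1.989 len 18.3
[197.  292.5 189.1 276.9] slope 1.977 len 17.5
[183.3 294.8 176.4 280.3] slope 2.093 len 16.1
[227.3 256.4 220.4 243. ] slope 1.936 len 15.1
[214.8 249.3 202.1 254.7] slope -0.422 len 13.7
[201.8 190.1 203.9 203.2] slope 6.19 len 13.3
[200.3 260.2 206.4 271.7] slope 1.86 len 13.0
[175.6 210.4 172.5 198. ] slope 4.051 len 12.7
[178.9 234.8 169.9 226.4] slope 0.931 len 12.3
-11.795913237790362 [ 0.016771   -0.23176646 -4.59124478]
hood rear-near top [198.8 258.1] [357.1 180. ]
front-near top [206.8 273.3] [359.7 164.7]
front-far top [226.  265.1] [344.3 161.7]
dome [211.9 259.3] [351.3 170.2]
front near bottom [208.5 287.3] [356.9 167.4]
rear near bottom [199.7 270.4] [354.1 184. ]
150       .  . .                                           
151       .    .  . .                                      
152    
[... 1872 characters left out ...]
%%%%%%###%%%+.:::::-%-::-----+++:       
184 +      :%%%%%%%%%%%%###%%%%..:::..%+::::------++-.     
185 -      +%%%%%%%%%%%####%#%:..:...+%:::::::-----+++:    
186 :      +%%%%%%%%%%#####%%+..::::-%-.::::::::-----++-.  
187 .      +#%%%%%%%%%####%%%:..:...%+..:::::::::-----+++:.
188 .      +%%%%%%%%%####%%%:.:::.:-+:....:::::::::-----+++
189       :+%%%%%%%%#####%#+..::..:+-......:::::::::------+
190       +%%%%%%%%%######%:......++:........::::::::------
191       +%%%%%%%%%#####%:..::.:-%::.........::::::::-----
192       +#%%%%%%%%#####+.......%-::::.........:::::::::--
193       :++%%+++%%####%:...:..++-::::::........::::::::::
194      :-%%%%-+-++####+..:..:-%----:::::.........::::::::
```

The dome in the top view is at about (351,170.5), within a pixel of the prediction over the ball. Lower in stages, watching the force.

Call:
jog_arm:
  hand: [0.0325,0.0325,0.0325,0.0325,0.0325]
  travel:
    - [0.001,-0.001,-0.012]
    - [0,0,-0.012]
    - [0,0,-0.01]
    - [0,0,0]
    - [0,0,0]
  yaw: [0,0,0,0,0]

```text
time_s: 40.65
position: [0.5235, -0.2229, 0.1356]
tool_rot: [[-0.979, 0.202, 0.0], [0.202, 0.979, -0.0], [-0.0, -0.0, -1.0]]
ft_force: [0.2, 0.2, -5.3]
grip_width: 0.0338
gripper_force: 94.1
```

Call:
jog_arm:
  hand: [0.0325,0.0325,0.0325,0.0325,0.0325]
  travel:
    - [0,0,-0.004]
    - [0,0,-0.004]
    - [0,0,-0.003]
    - [0,0,0]
    - [0,0,0]
  yaw: [0,0,0,0,0]

```text
time_s: 41.28
position: [0.5234, -0.2228, 0.1244]
tool_rot: [[-0.979, 0.202, 0.0], [0.202, 0.979, -0.0], [-0.0, -0.0, -1.0]]
ft_force: [0.2, -0.7, -5.2]
grip_width: 0.0337
gripper_force: 94.2
```

Call:
jog_arm:
  hand: [0.0325,0.0325,0.0325,0.0325,0.0325]
  travel:
    - [0,0,-0.002]
    - [0,0,-0.002]
    - [0,0,-0.002]
    - [0,0,0]
    - [0,0,0]
  yaw: [0,0,0,0,0]

```text
time_s: 41.9
position: [0.5234, -0.2228, 0.1183]
tool_rot: [[-0.979, 0.202, 0.0], [0.202, 0.979, -0.0], [-0.0, -0.0, -1.0]]
ft_force: [0.8, -0.0, -3.6]
grip_width: 0.0337
gripper_force: 94.2
```

Call:
jog_arm:
  hand: [0.0325,0.0325,0.0325,0.0325,0.0325]
  travel:
    - [0,0,-0.002]
    - [0,0,-0.002]
    - [0,0,-0.002]
    - [0,0,0]
    - [0,0,0]
  yaw: [0,0,0,0,0]

```text
time_s: 42.52
position: [0.5234, -0.2227, 0.1123]
tool_rot: [[-0.979, 0.202, 0.0], [0.202, 0.979, -0.0], [-0.0, -0.0, -1.0]]
ft_force: [1.0, 0.1, -5.5]
grip_width: 0.0339
gripper_force: 94.2
```

Call:
jog_arm:
  hand: [0.0325,0.0325,0.0325,0.0325,0.0325]
  travel:
    - [0,0,-0.002]
    - [0,0,-0.002]
    - [0,0,-0.002]
    - [0,0,0]
    - [0,0,0]
  yaw: [0,0,0,0,0]

```text
time_s: 43.15
position: [0.5236, -0.2229, 0.1065]
tool_rot: [[-0.979, 0.202, 0.001], [0.202, 0.979, -0.0], [-0.001, -0.0, -1.0]]
ft_force: [2.5, -0.8, -4.8]
grip_width: 0.0342
gripper_force: 94.2
```

```bash
python3 b.py 26 170 200 245 310 | head -12
python3 - <<'E'
from h import *
o=env.observe();p=o["position"]+[0,0,.031];d=-o["tool_rot"][:,0];w=np.array([-d[1],d[0],0])
print(o["ft_force"],o["wrist_torque"])
S=lambda a,b,c:np.round(proj("scene",p+d*(a+.123)+w*b+np.array([0,0,c-.009])),1)
for n,q in {"rear-near top":(-.0265,-.0265,.026),"front-near top":(.0265,-.0265,.026),"front-far top":(.0265,.0265,.026),"tailnear top":(-.16,-.018,.012)}.items(): print(n,S(*q))
E
```

```text
[205.6 309.9 178.1 254.9] slope 1.998 len 61.5
[190.4 309.8 176.7 281. ] slope 2.097 len 32.0
[179.9 282.5 193.1 309.7] slope 2.057 len 30.3
[216.5 254.8 227.9 275.1] slope 1.788 len 23.3
[234.5 287.2 244.6 304.7] slope 1.729 len 20.3
[209.5 284.6 226.9 277. ] slope -0.44 len 19.0
[213.7 298.4 229.5 291.3] slope -0.45 len 17.3
[201.5 271.5 209.2 285.8] slope 1.841 len 16.2
[170.2 262.3 176.5 276.8] slope 2.294 len 15.8
[179.  225.1 175.4 211.3] slope 3.861 len 14.3
[231.4 211.6 239.7 200.3] slope -1.357 len 14.0
[227.9 275.1 234.5 286.9] slope 1.78 len 13.5
[ 3.12628597 -1.20696149 -3.56569177] [-0.12073523 -0.20507633 -0.03730908]
rear-near top [201.7 272.4]
front-near top [209.5 287.3]
front-far top [228.  279.3]
tailnear top [187.  239.5]
```

Call:
jog_arm:
  hand: [0.0325,0.0325,0.0325,0.0325,0.0325]
  travel:
    - [0.001,0,-0.001]
    - [0.0005,0,-0.002]
    - [0,0,-0.002]
    - [0,0,-0.001]
    - [0,0,0]
  yaw: [0,0,0,0,0]

```text
time_s: 43.82
position: [0.5248, -0.2227, 0.1002]
tool_rot: [[-0.979, 0.202, -0.0], [0.202, 0.979, 0.0], [0.0, 0.0, -1.0]]
ft_force: [-0.1, -0.4, -5.4]
grip_width: 0.0333
gripper_force: 94.2
```

Run:
```python
from rig import env
for i in range(3):
    env.get_image("scene"); o=env.observe(); print(o["ft_force"].round(1),o["wrist_torque"].round(2),o["position"].round(4))
```

```text
[-0.   0.6 -4.5] [ 0.07  0.22 -0.01] [ 0.5248 -0.2227  0.1003]
[-0.2  0.  -5.1] [-0.01  0.24  0.03] [ 0.5248 -0.2228  0.1004]
[ 0.4 -0.2 -4.2] [0.03 0.18 0.03] [ 0.5249 -0.2227  0.1004]
```

Call:
jog_arm:
  hand: [0.0325,0.0325,0.0325,0.0325,0.0325]
  travel:
    - [0,0,-0.0015]
    - [0,0,-0.0015]
    - [0,0,-0.0015]
    - [0,0,0]
    - [0,0,0]
  yaw: [0,0,0,0,0]

```text
time_s: 44.6
position: [0.5249, -0.2228, 0.0958]
tool_rot: [[-0.979, 0.202, 0.0], [0.202, 0.979, -0.0], [-0.0, -0.0, -1.0]]
ft_force: [0.1, -0.2, -5.1]
grip_width: 0.0339
gripper_force: 94.2
```

Call:
jog_arm:
  hand: [0.0325,0.0325,0.0325,0.0325,0.0325]
  travel:
    - [0,0,-0.001]
    - [0,0,-0.001]
    - [0,0,0]
    - [0,0,0]
    - [0,0,0]
  yaw: [0,0,0,0,0]

```text
time_s: 45.22
position: [0.5249, -0.2227, 0.0939]
tool_rot: [[-0.979, 0.202, 0.0], [0.202, 0.979, -0.0], [-0.0, -0.0, -1.0]]
ft_force: [-0.7, -1.0, -5.6]
grip_width: 0.0336
gripper_force: 94.2
```

Call:
jog_arm:
  hand: [0.0325,0.0325,0.0325,0.0325,0.0325]
  travel:
    - [0,0,-0.001]
    - [0,0,-0.001]
    - [0,0,-0.001]
    - [0,0,0]
    - [0,0,0]
  yaw: [0,0,0,0,0]

```text
time_s: 45.85
position: [0.5252, -0.2229, 0.0916]
tool_rot: [[-0.979, 0.202, 0.001], [0.202, 0.979, -0.001], [-0.001, -0.0, -1.0]]
ft_force: [-0.1, 1.8, 5.0]
grip_width: 0.0338
gripper_force: 95.4
```

```bash
python3 b.py 27 190 240 245 310 | head -10
python3 - <<'E'
from h import *
o=env.observe();d=-o["tool_rot"][:,0];w=np.array([-d[1],d[0],0])
for B in((.6437,-.2489),(.6451,-.2467)):
  p=np.array([*B,.115]);S=lambda a,b,c:np.round(proj("scene",p+d*a+w*b+np.array([0,0,c])),1)
  print("home:",[S(*q) for q in((-.0265,-.0265,.026),(.0265,-.0265,.026),(.0265,.0265,.026))])
E
```

```text
[216.9 255.5 232.6 283.7] slope 1.791 len 32.3
[232.8 284.  244.6 304.7] slope 1.748 len 23.9
[210.4 288.7 227.9 281. ] slope -0.442 len 19.1
[205.6 309.8 197.2 293.2] slope 1.968 len 18.6
[202.4 274.8 210.  289.4] slope 1.904 len 16.5
[228.3 281.  219.8 266.9] slope 1.661 len 16.4
[211.4 297.5 204.5 284.7] slope 1.884 len 14.5
[196.8 260.7 202.6 270.4] slope 1.647 len 11.3
[228.7 290.7 219.1 295.5] slope -0.49 len 10.8
[222.  242.1 227.  251.4] slope 1.868 len 10.6
home: [array([201.8, 275.4]), array([209.6, 290.3]), array([227.9, 282.2])]
home: [array([202.8, 275.3]), array([210.6, 290.2]), array([228.9, 282.1])]
```

The hood is within about 1 px of home and the tail is in contact. Release gradually so it settles.

Call:
jog_arm:
  hand: [0.0345,0.0352,0.0362,0.038,0.042]
  travel:
    - [0,0,0]
    - [0,0,0]
    - [0,0,0]
    - [0,0,0]
    - [0,0,0]
  yaw: [0,0,0,0,0]

```text
time_s: 46.52
position: [0.5248, -0.2227, 0.0908]
tool_rot: [[-0.979, 0.202, -0.0], [0.202, 0.979, 0.0], [0.0, 0.0, -1.0]]
ft_force: [-0.5, -0.7, 0.4]
grip_width: 0.0422
gripper_force: 0.0
```

Call:
jog_arm:
  hand: [0.055,0.06,0.06,0.06,0.06]
  travel:
    - [0,0,0]
    - [0,0,0.02]
    - [0,0,0.05]
    - [0,0,0.05]
    - [0,0,0.04]
  yaw: [0,0,0,0,0]

```text
time_s: 47.15
position: [0.5248, -0.2227, 0.253]
tool_rot: [[-0.979, 0.202, 0.001], [0.202, 0.979, -0.001], [-0.002, -0.001, -1.0]]
ft_force: [0.3, -1.0, -0.0]
grip_width: 0.0597
gripper_force: 0.0
```

```bash
python3 b.py 28 175 190 245 310 | head -16
```

```text
[205.6 309.8 179.2 257. ] slope 1.999 len 59.0
[213.3 248.9 231.  280.8] slope 1.801 len 36.5
[178.2 279.  193.1 309.6] slope 2.06 len 34.1
[198.  233.9 197.9 214.2] slope 639.689 len 19.7
[210.3 290.  227.9 282.5] slope -0.429 len 19.2
[190.5 309.7 182.2 292.9] slope 2.027 len 18.7
[235.9 289.7 244.8 304.8] slope 1.709 len 17.5
[202.5 276.  209.7 290.2] slope 1.959 len 15.9
[228.5 291.9 214.1 298.4] slope -0.446 len 15.8
[182.4 292.8 176.6 280.8] slope 2.043 len 13.3
[226.4 254.7 220.2 243.1] slope 1.878 len 13.2
[224.6 246.4 229.7 258.2] slope 2.303 len 12.9
[178.3 243.6 189.3 239.2] slope -0.402 len 11.8
[202.9 268.2 198.1 258.5] slope 2.041 len 10.8
```

Seated: the hood corners match the ball-home prediction within about half a pixel. Next, with closed fingers, go over to the head side and swing the handle down along its arc.

Call:
jog_arm:
  hand: [0.03,0.0,0.0,0.0,0.0]
  travel:
    - [0,0,0.03]
    - [0.0495,-0.0104,0]
    - [0.0495,-0.0104,0]
    - [0.0495,-0.0104,0]
    - [0,0,-0.03]
  yaw: [0,0,0,0,0]

```text
time_s: 47.82
position: [0.6774, -0.2553, 0.2503]
tool_rot: [[-0.98, 0.201, 0.005], [0.201, 0.98, -0.003], [-0.006, -0.002, -1.0]]
ft_force: [-0.9, -0.5, -0.6]
grip_width: 0.0002
gripper_force: 0.0
```

Call:
jog_arm:
  hand: [0.0,0.0,0.0,0.0,0.0]
  travel:
    - [0,0,-0.03]
    - [0,0,-0.025]
    - [-0.0115,0.0024,0.009]
    - [-0.013,0.0027,0.007]
    - [0,0,0]
  yaw: [0,0,0,0,0]

```text
time_s: 48.45
position: [0.6486, -0.249, 0.2151]
tool_rot: [[-0.979, 0.202, 0.004], [0.202, 0.979, -0.002], [-0.004, -0.001, -1.0]]
ft_force: [-0.3, -0.2, -0.0]
grip_width: -0.0
gripper_force: 0.0
```

```bash
python3 d.py 29 180 195 235 245
```

```text
195 -::-:::::::----:--:----:---------------++--------%###%+
196 -::::-:--------------------------------++--------%###++
197 +::------------------------------------+%--------%###++
198 %-------------------------------+--+++++%+-+-++-+%##%++
199 %---------------------------+++++++-++++%++++++++%##%+%
200 %+---------+---+---++++++++++++++++++++%%++++++++%##+%%
201 %+--++-+-+--+++++++++++++++++++++++++++%%%+++++++%#%+++
202 %+++++++++++++++++++++++++++++++%%+%%%%%%%++%+%+%%%+%++
203 %%++++++++++++++++++++++++%+%+%%+%%%%%%%%%%%%%%%%%%++++
204 %%++++++++++++++%+%%+%%%%%%%%%%%%%%%%%%%%%%%%%%%%%%%+++
205 %%++++%++%%%%%%%%%%%%%%%%%%%%%%%%%%%%%%%%+%%%%%%%%%++++
206 %%%%++%%%%%%%%%%%%%%%%%%%%%%%%%%%%#%%%%%%+%%%%#%%%%++++
207 %%%%%%%%%%%%%%%%%%%%%%%%%%%%%%%%%%%%%%%%%+%%%%%%#%%++++
208 %%%%%%%%%%%%%%%%%%%%%%%%%%%%%%%%%%%%%+%%%%%%%%%%%%+++++
209 %%%%%%%%%%%%%%%%##%%%%%%%%%%%%%%%%%+++%%%%+%++%%+++++++
210 %%%%#%%%%%%%%%%%%%%%+++%+%++++++++++%%%%#%++++%%++++++-
211 %%%+%+%%%%%%+%%%%+%%+%+%++%+%+%%+++%%%+%%%++++%%+++++--
212 %%%:. +%%%++%+%+++%++++%+%++%+++++%%%%%%#++++%%%++++---
213 %%-.  +%%%%++%%+
[... 1199 characters left out ...]
######################################%-
234            +#########################################%-
235           .+########################################%--
236           -#########################################---
237           +########################################+---
238           +#######################################%----
239         ::%######################################%-----
240      .::--%%#############################%%######+-----
241    .:--+++%%#############################+%#####+------
242 .::-++%+%%%%#############################%#####%-------
243 --+%%##%%%%%##%###############################%+-------
244 +-+%##%%%%#%##-%##############################+--------
```

Call:
jog_arm:
  hand: [0.0,0.0,0.0,0.0,0.0]
  travel:
    - [-0.007,0.0015,0.0022]
    - [-0.007,0.0015,0.0022]
    - [-0.0074,0.0015,0.001]
    - [-0.0074,0.0015,0.001]
    - [-0.0075,0.0016,-0.0004]
  yaw: [0,0,0,0,0]

```text
time_s: 49.12
position: [0.612, -0.2411, 0.2179]
tool_rot: [[-0.979, 0.202, 0.0], [0.202, 0.979, -0.0], [-0.0, -0.0, -1.0]]
ft_force: [-0.4, -0.3, 0.2]
grip_width: 0.0001
gripper_force: 0.2
```

Call:
jog_arm:
  hand: [0.0,0.0,0.0,0.0,0.0]
  travel:
    - [-0.0075,0.0016,-0.0004]
    - [-0.0073,0.0015,-0.0017]
    - [-0.0073,0.0015,-0.0017]
    - [-0.007,0.0015,-0.003]
    - [-0.007,0.0015,-0.003]
  yaw: [0,0,0,0,0]

```text
time_s: 49.75
position: [0.576, -0.2335, 0.2078]
tool_rot: [[-0.979, 0.202, -0.0], [0.202, 0.979, 0.0], [0.0, 0.0, -1.0]]
ft_force: [0.4, -0.4, -0.3]
grip_width: -0.0002
gripper_force: 0.3
```

Call:
jog_arm:
  hand: [0.0,0.0,0.0,0.0,0.0]
  travel:
    - [-0.0064,0.0013,-0.0042]
    - [-0.0064,0.0013,-0.0042]
    - [-0.0056,0.0012,-0.0054]
    - [-0.0056,0.0012,-0.0054]
    - [0,0,0]
  yaw: [0,0,0,0,0]

```text
time_s: 50.38
position: [0.5519, -0.2284, 0.1884]
tool_rot: [[-0.979, 0.202, -0.001], [0.202, 0.979, 0.001], [0.001, 0.0, -1.0]]
ft_force: [0.8, -0.5, 0.1]
grip_width: -0.0
gripper_force: 0.0
```

```bash
python3 b.py 30 175 190 245 310 | head -16
```

```text
[205.6 309.8 175.3 249.3] slope 2.001 len 67.6
[178.5 279.6 193.  309.5] slope 2.068 len 33.3
[219.  259.3 233.1 284.7] slope 1.809 len 29.1
[219.4 268.1 202.1 275.4] slope -0.423 len 18.8
[210.4 290.  227.5 282.6] slope -0.43 len 18.6
[190.4 309.6 182.2 292.9] slope 2.029 len 18.6
[228.3 292.1 213.1 298.8] slope -0.443 len 16.6
[202.3 275.8 209.7 290.2] slope 1.949 len 16.2
[237.9 218.  237.9 233.9] slope -4384.026 len 15.9
[210.8 298.6 204.8 285.8] slope 2.114 len 14.1
[234.  286.1 240.9 298.3] slope 1.775 len 14.0
[178.3 213.6 175.7 200.9] slope 4.822 len 12.9
[182.3 292.5 176.6 281. ] slope 2.042 len 12.9
[186.5 235.4 174.8 231.1] slope 0.37 len 12.5
```

Call:
jog_arm:
  hand: [0.0,0.0,0.0,0.0,0.0]
  travel:
    - [-0.0047,0.001,-0.0062]
    - [-0.0047,0.001,-0.0062]
    - [-0.0036,0.0007,-0.0071]
    - [-0.0036,0.0007,-0.0071]
    - [0,0,0]
  yaw: [0,0,0,0,0]

```text
time_s: 51.05
position: [0.5354, -0.2251, 0.1616]
tool_rot: [[-0.979, 0.202, -0.001], [0.202, 0.979, 0.001], [0.001, 0.001, -1.0]]
ft_force: [0.2, -0.0, 0.5]
grip_width: -0.0002
gripper_force: 0.0
```

Call:
jog_arm:
  hand: [0.0,0.0,0.0,0.0,0.0]
  travel:
    - [-0.0019,0.0004,-0.0045]
    - [-0.0012,0.0002,-0.004]
    - [0,0,0]
    - [0,0,0]
    - [0,0,0]
  yaw: [0,0,0,0,0]

```text
time_s: 51.68
position: [0.5328, -0.2246, 0.1538]
tool_rot: [[-0.979, 0.202, 0.0], [0.202, 0.979, -0.0], [-0.0, -0.0, -1.0]]
ft_force: [-0.4, -0.5, 0.1]
grip_width: -0.0001
gripper_force: 0.0
```

Call:
jog_arm:
  hand: [0.0,0.0,0.0,0.0,0.0]
  travel:
    - [0,0,-0.0015]
    - [0,0,-0.0015]
    - [0,0,-0.001]
    - [0,0,0]
    - [0,0,0]
  yaw: [0,0,0,0,0]

```text
time_s: 52.3
position: [0.5327, -0.2246, 0.1497]
tool_rot: [[-0.979, 0.202, -0.0], [0.202, 0.979, 0.0], [0.0, 0.0, -1.0]]
ft_force: [0.3, 0.1, -0.0]
grip_width: -0.0001
gripper_force: 0.0
```

Call:
jog_arm:
  hand: [0.0,0.0,0.0,0.0,0.0]
  travel:
    - [0,0,-0.001]
    - [0,0,-0.001]
    - [0,0,-0.001]
    - [0,0,0]
    - [0,0,0]
  yaw: [0,0,0,0,0]

```text
time_s: 52.92
position: [0.5328, -0.2246, 0.1467]
tool_rot: [[-0.979, 0.202, 0.0], [0.202, 0.979, 0.0], [-0.0, 0.0, -1.0]]
ft_force: [-0.6, -0.6, 0.9]
grip_width: -0.0
gripper_force: 0.0
```

Call:
jog_arm:
  hand: [0.0,0.0,0.0,0.0,0.0]
  travel:
    - [0,0,-0.001]
    - [0,0,-0.001]
    - [0,0,-0.001]
    - [0,0,0]
    - [0,0,0]
  yaw: [0,0,0,0,0]

```text
time_s: 53.55
position: [0.5327, -0.2246, 0.1437]
tool_rot: [[-0.979, 0.202, -0.0], [0.202, 0.979, 0.0], [0.0, 0.0, -1.0]]
ft_force: [0.1, -0.3, -0.1]
grip_width: 0.0002
gripper_force: 0.0
```

```bash
python3 d.py 31 175 225 230 285
python3 - <<'E'
from h import *
B=np.array([.6444,-.2478,.115]);t=np.radians(-11.8);d=np.array([np.cos(t),np.sin(t),0]);w=np.array([-d[1],d[0],0])
for n,x,z in(("tabend",-.144,.0595),("tabmid",-.126,.049),("bend",-.108,.039),("hinge",-.036,.034)):
    print(n,[np.round(proj("scene",B+d*x+w*s*.012+np.array([0,0,z])),1) for s in(-1,1)])
print(env.observe()["ft_force"])
E
```

```text
225   -%##################################%%%%+%+-----.  :-
226  :+%###########################%%####-:-++%%---. .   :-
227 -+%%###########################+%###%. .:-++-+-      :-
228 %%%############################%###%:     .:--.      :-
229 %%###%:+###########################-.      ...       :-
230 %#####++++%#######################%...               :-
231 ####%##%%%::+%######+%############%---:              --
232 ####%%####%%::%#####%##############%-++:             :-
233 ####%%######%%####################%%--+:             :-
234 #################################%%+----:            :-
235 ###############################%%++------.           :-
236 %############################%%++----+---:           :-
237 :+%%########################%%%+--------+-       :.::--
238  ..:+%##################%%##%%%%+----------::::::-:----
239     ..:+%############%##%###%%%%%-------+-++++---------
240        ..:%####%%####%%#%%##%%%%%+--------++-----------
241         :-++%%#%%####%%#%%##%%%%%%+-------+++----------
242 :::  .::-++++%%%+%###%%##%##%%%%%%+---------+%%--------
243 --:::--+-+-+++++
[... 2050 characters left out ...]
-+:...::............:::.:-+-:
278 #%+:..        .--++++-+-++-+-. .::......... ...:: .--+-
279 %#%-..         :-+++-+-+-++-+:..::......... ..:::. :--+
280 -%%+:..         ----++-+-+++%-..::. . ...   ..::.  .---
281 :.+%-..         :--+-+-+-++-++:.:::......   .:::.  .:-+
282 . :%+:..        .-----+++++-++-..:::..  . ..::::. ..:-+
283    +%:..         :-+--------+++:.:::::.:::.:::....:-+++
284    -%+:.         .----+----+-+%+. :::::::::::...:-++++-
tabend [array([189.5, 235.3]), array([197.5, 232.1])]
tabmid [array([192.4, 242.1]), array([200.5, 238.9])]
bend [array([195.3, 248.9]), array([203.3, 245.6])]
hinge [array([205.6, 268.9]), array([213.8, 265.5])]
[-0.76999859  0.21042949 -0.39297575]
```

The handle is down, with its bend at about (196,248) as predicted. Keep pressing until there is firm contact.

Call:
jog_arm:
  hand: [0.0,0.0,0.0,0.0,0.0]
  travel:
    - [0,0,-0.0015]
    - [0,0,-0.0015]
    - [0,0,-0.0015]
    - [0,0,0]
    - [0,0,0]
  yaw: [0,0,0,0,0]

```text
time_s: 54.22
position: [0.5329, -0.2248, 0.1397]
tool_rot: [[-0.979, 0.202, 0.001], [0.202, 0.979, -0.001], [-0.001, -0.0, -1.0]]
ft_force: [0.2, 0.8, 5.3]
grip_width: -0.0003
gripper_force: 2.2
```

Call:
jog_arm:
  hand: [0.0,0.0,0.0,0.0,0.0]
  travel:
    - [0,0,-0.0015]
    - [0,0,-0.0015]
    - [0,0,0]
    - [0,0,0]
    - [0,0,0]
  yaw: [0,0,0,0,0]

```text
time_s: 54.85
position: [0.5338, -0.2252, 0.1386]
tool_rot: [[-0.979, 0.202, 0.004], [0.202, 0.979, -0.003], [-0.005, -0.002, -1.0]]
ft_force: [-1.5, 2.3, 17.0]
grip_width: 0.0004
gripper_force: 7.1
```

Firm stop at 17 N. Retract and verify.

Call:
jog_arm:
  hand: [0.0,0.0,0.0,0.0,0.0]
  travel:
    - [0,0,0.01]
    - [0,0,0.04]
    - [0,0,0.06]
    - [-0.06,0.01,0]
    - [-0.06,0.03,0]
  yaw: [0,0,0,0,0]

```text
time_s: 55.48
position: [0.4155, -0.1868, 0.2462]
tool_rot: [[-0.979, 0.203, 0.0], [0.203, 0.979, -0.0], [-0.0, -0.0, -1.0]]
ft_force: [0.7, -0.8, 0.9]
grip_width: -0.0004
gripper_force: 0.0
```

Call:
jog_arm:
  hand: [0.0,0.0,0.0,0.0,0.0]
  travel:
    - [-0.03,0.05,0]
    - [0,0.06,0]
    - [0,0.06,0]
    - [0,0,0]
    - [0,0,0]
  yaw: [0,0,0,0,0]

```text
time_s: 56.1
position: [0.3869, -0.0169, 0.2461]
tool_rot: [[-0.98, 0.201, -0.0], [0.201, 0.98, -0.0], [0.0, -0.0, -1.0]]
ft_force: [-1.1, -0.4, 0.2]
grip_width: 0.0005
gripper_force: 0.0
```

```bash
python3 b.py 32 180 225 240 305 | head -12; python3 d.py 33 180 225 225 275
python3 - <<'E'
from h import *
b=env.get_image("top");a0=cv2.imread("pics/top0.png")[:,:,::-1]
for n,(x,y,w,h) in {"mug":(136,186,32,38),"screwdriver":(264,158,20,60),"bin":(386,186,46,54)}.items():
    print(n,np.abs(b[y:y+h,x:x+w].astype(int)-a0[y:y+h,x:x+w]).mean().round(2))
print(env.observe()["time_s"])
E
```

```text
[206.2 236.5 239.6 296. ] slope 1.782 len 68.3
[203.1 304.8 189.2 277. ] slope 2.003 len 31.0
[180.  282.4 190.7 304.9] slope 2.1 len 24.9
[210.3 290.  227.6 282.5] slope -0.433 len 18.9
[187.9 304.8 180.1 288. ] slope 2.149 len 18.6
[188.3 275.5 180.2 258.9] slope 2.049 len 18.5
[228.5 291.8 212.6 299.2] slope -0.461 len 17.5
[227.2 256.3 219.4 242.1] slope 1.832 len 16.2
[221.9 241.8 228.9 255.8] slope 1.984 len 15.7
[202.6 276.4 209.7 290.2] slope 1.962 len 15.5
[211.1 298.9 204.6 285.6] slope 2.069 len 14.8
[202.8 268.7 197.1 256.2] slope 2.181 len 13.7
225        .    .       .          :+%%%%%%+---. 
226      .   .                     ..:++%%%---.  
227           .                       .:-++-+-.  
228              .  .                   ..-+-.   
229  .                         .:.         ..    
230     .                    :::-:...       .    
231 .  .    .              :------:....          
232                     :::-+++++%+..::.         
233      .              --++++%%%%-. .:.         
234   .              :. -+++%%%%%-.. .::.     .  
235  .          .  ...:-+%%%%%+-..  
[... 1304 characters left out ...]
-++-:....
262 ..---+-++%####%%%+..-%:::::::::::-+--+++-....
263 ..:--++--+%#%+++++:.-%+::::::::::-:-------...
264 . .-++++-++++-+-+++..+%::::::::::::::-+---...
265 ...--++++-++-+--+%+:.-%-::::::::::.::--+++-..
266 .  .-++-++++++--++++..--::::::::-::--+---+-..
267 ....-++++---+-+--++%:.:+-:::::::--++++--+++-.
268 .....-++-++-+-+-+-+%+..::::-:::-%%%+++-:-++-:
269 ... .:-++++-+++-++-%%-::.:::-+%%%%%+:...:-++:
270 ...  .-+++-+-+--+--+%+-::--+%%%%%+-:.....:++-
271 ..  ..:-++-+--+++---+%+--++%%+++:.........-++
272 ... . .-++--+++++++-+%%%+++%%-:.....:.::..:++
273 .   .. :-++++-+++++-++%%%++:..::.......:::.++
274 . .. ...-++++-+++++-++%+-:...:.:........::::+
mug 2.69
screwdriver 2.68
bin 2.32
56.25
```

Handle lies down at its predicted pixels, hood unmoved, bystanders unchanged. Handing in.

```bash
python3 -c "
from rig import env
print(env.close_job())"
```

```text
the job is handed in; nothing more can be done
None
```

I handed the job in at about 56 s: the tow bar is on the ball with its tail on the rest, the handle is pressed down to a firm stop (17 N) and released, and the mug, screwdriver and bin look unmoved. Along the way I accidentally dragged the bar about 38 mm up its stand with the handle part-way up. I put it back in place before swinging the handle fully up, which may count against "in the order asked".

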